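# Tip a flush spacer plate out of its nest and build the setting stack

## Task

The thin aluminium spacer plate lies flush in its grey tip-out nest: press down its end over the ramp and push it down the slope until it stays tipped up by itself, then take it by the raised end and lay it squarely in the pocket of the steel fixture. Once it lies there released, set the black setting ring upright on the middle of the plate, between the side rails. Set both parts down without dropping them, and leave the canister, boot, sensor barrel and glass-domed cap where they stand.

Things in the scene. Friction and masses are not known exactly. Their poses are not given: they have to be found in the camera images.
- nest: Grey plastic tip-out nest, fixed, 204 mm (x) x 88 mm (y) x 58 mm tall; origin on the bench under the pivot edge. A 64 mm wide open-topped channel runs along x between side walls. Its floor is level at z = 52 mm for x from 0 to +89 mm, and slopes down at 25 degrees from x = 0 to -92 mm; end walls there. All walls end at z = 58 mm. Its -x (ramp) end faces the robot within 20 degrees.
- nest_edge (a point): Pivot edge of the nest's floor, mid-width, z = 52 mm. Pressing the plate's -x end 40 to 50 mm from here takes under 1 N until it meets the ramp. Friction may hold it there; let go now, it falls back. Still pressed with some newtons, push it down the slope by fingertip friction, up to 24 mm (end wall). From 12 mm on it stays tipped; 0.3 N on the raised end tips it back.
- plate_mid (a point): Centre of the loose bare aluminium plate, 160 (x) x 60 (y) x 6 mm, 160 g. Starts level in the nest, 6 mm to +x of the edge, top flush with the walls, -x end free over the ramp. Once tipped and pushed right down, the sides of its raised +x end (last 30 mm) stand clear of the walls: grip across the 60 mm width, tool tilted 25 degrees, square to it, tips at most 8 mm past its underside.
- fixture: Steel fixture, fixed: base 210 (x) x 110 (y) x 10 mm; origin on the bench under its centre, +x away from the robot within 20 degrees. Pocket: two end stops (inner faces x = +-83 mm, 44 mm wide, tops z = 36 mm) and two side rails (x from -28 to +28 mm, inner faces y = +-33 mm, 10 mm thick, tops z = 40 mm). Elsewhere the plate's sides are open for fingers.
- pocket_seat (a point): Middle of the top of the pocket's raised seat (150 x 44 mm), z = 24 mm. The plate fits either way round with 3 mm play on each side; seated, its centre is at z = 27 mm and it overhangs the seat by 8 mm at each long side, 14 mm above the base.
- ring_mid (a point): Centre (on the axis, half-way up) of the loose black oxide steel setting ring: 60 mm outside, 34 mm bore, 36 mm tall, 450 g, z its axis. It stands upright on the bench. On the plate in the fixture its centre is 48 mm above the bench; the side rails leave it 3 mm on each side, so grip it along the fixture's x.
- canister: Bystander: aluminium screw-top canister, 76 mm across its cap, 90 mm tall; origin at the centre of its underside. Leave it alone.
- boot: Bystander: stepped pale blue silicone boot, 64 mm across the foot, 60 mm tall; origin at the centre of its underside. Leave it alone.
- barrel: Bystander: steel threaded sensor barrel, 30 mm thick, standing upright on a 54 mm round foot, 100 mm tall; origin at the centre of its underside. Leave it alone.
- cap: Bystander: humidity sensor cap, 66 mm steel base with a glass dome, 52 mm tall; origin at the centre of its underside. Leave it alone.
Mind the look-alikes: they are no part of the job. Of the things like the part that bears plate_mid, leave any that is purple; of the rest the larger one is meant.

How it is judged:
By the outcome, as a careful person would: the job done as asked, in the order asked, and still so for the second after the job is handed in, with the robot touching nothing.
It also fails if it takes over 69 s, if anything falls off the work surface, if the arm or the gripper's body presses on something with over 40 N, if the wrist force passes 120 N, or if a joint passes its speed limit or range.

## Robot

A 6-joint arm with a two-finger parallel gripper is mounted at the origin on the work surface. World frame = base frame: x ahead of the robot, y to its left, z up, the work surface at z = 0. Lengths are in mm, angles in rad, forces in N, time in s.
With the tool pointing down it reaches from about 350 to 875 mm from the base axis. Payload 4.2 kg.
Tool frame: the origin (TCP) lies midway between the tips of the shut fingers; the grasp point (between the pads) lies 19 mm behind it; z points along the fingers, y is the line along which they close (so a half turn about z gives the same grasp; the last joint's range is limited). The gripper opens to 85 mm and grips with 20 to 120 N. Pads are 22 mm wide; open, the fingers measure 114 mm over their backs; the gripper's body (76 mm by 85 mm) begins 54 mm behind the grasp point. The pads swing forward as they close: fully open they stand 13 mm farther back than shut.
Start: joints at [-1.08, 0.385, 0.008, 0, -1.194, -0.259], TCP at [143.599, -608.259, 231.312] pointing down, gripper open.
Joint ranges: [-3.14, 3.14], [-1.21, 2.06], [-1.07, 1.41], [-3.16, 2.05], [-2.99, -0.16], [-3.1, 3.1]. Speed limits (rad/s): [2.79, 2.79, 3.14, 3.14, 3.14, 3.14].

## Interface

Orientations are given as a unit quaternion [x, y, z, w].
In Python, from bench import arm, eyes, nets gives the robot as it stands.
- The arm moves only by the tool apply_moves, never from a script. Its arguments are lists of equal length, an entry for each row: "delta_rot": the turn, a rotation vector about the tool's x, y, z as a fraction of full scale, a list of three; "xyz": the shift along the tool's x, y, z as a fraction of full scale, a list of three; "hand": the gripper command: -1 is fully open, 1 is shut, values between are in proportion. In form: {"delta_rot": [[ax, ay, az], ...], "xyz": [[dx, dy, dz], ...], "hand": [hand, ...]}. A call has 1 to 20 rows; each row shifts and turns the commanded pose from where the row before left it, along the tool's axes as they then stand; what a row does not reach is not made up. Full scale, the value 1, is 0.025 m for a shift and 6 degrees for a turn. A row lasts 1/12 s, in which the tool goes at most 41.7 mm and 7.16 degrees, less where a joint would pass 70% of its speed; a pose out of reach is approached as far as the arm can. A call with a number of a shift or a turn outside -1 to 1 is refused whole. A call with a gripper value outside its range is refused whole. The fingers move at their own pace and stop on an object; the grip force is fixed at half the most. Time passes only in rows, so rows that do not move let the fingers close. It gives the time, the measured TCP pose, the force, the opening and the grip force at its end, in the units of the state.
- arm.read_state(): the state, without advancing time (a new reading comes with each control period).
- eyes.get_image(name): name is "side" or "top"; returns a dict with "frame" (480x640x3 uint8, red, green, blue), "range_z" (480x640 float32, mm along the optical axis (not along the pixel's ray), 0 where there is no reading), "camera_matrix" (3x3 intrinsics, pixels), "R" (3x3) and "t" (3): a world point X has camera coordinates R X + t. Camera axes: x right, y down, z forward; pixel columns grow to the right and rows downward; lengths in mm; the calibration is good to about 2 mm. A picture is of the moment at which its call begins.
- arm.job_done(): hands the job in; it is judged then, once.
Trained networks look in a picture, given as the dict that the camera call returned (one of the last four; its "shot" number tells which), for a name from the list of things; names that differ only in an ending like _2 or _b are one class to them, and where a whole thing is asked for, a point or a joint stands for the part that bears it (a point fixed in the world has none). Each returns a list of dicts, best first, with "score" (0 to 1); they miss things now and then, are a little off and sometimes report something else, mostly with a low value. They report only what shows in the picture. A call takes as long as a camera call. They do not tell look-alikes from the thing itself.
- nets.look_for(name, picture): "bbox" ([left, top, right, bottom] in pixels, round what is visible of it).
- nets.masks_of(name, picture): "region" (480x640 bool, what is visible of it) and "bbox" ([left, top, right, bottom] in pixels, round what is visible of it).
The state is a dict: "clock": time; "joints": joint angles; "joint_vel": joint speeds; "joint_efforts": joint torques, N m; "position": TCP position; "ee_rot": TCP orientation; "contact_force": force on the tool from outside, world axes, zero at the start; "wrist_torque": the same for the moment, N m; "gripper_width": finger opening in mm; "grasp_force": force on a finger pad.
Only numpy, scipy, OpenCV 4.12 (cv2) and the standard library are available. Lean on these libraries where they do the work, as an engineer would, in place of code of your own. Each camera call takes 0.05 s, during which the arm holds its last target. There are 200 camera calls.

## Working session

There is one attempt and no reset: what is moved stays moved. The work goes in short steps, Python scripts to look and compute and a tool call to move; the robot and the scene stay as the last step left them, time stands still between calls to the robot, and variables do not carry over. Pictures are saved under pics/ and viewed, at most 10 in all, crops included, and the job is handed in when it is done.

Besides the shell and the picture viewer there is one more tool, called after ">>>" as a command line: name --argument value ..., lists and objects as JSON in quotes. apply_moves: Moves the arm, as the interface text tells. Its arguments: {"type":"object","properties":{"delta_rot":{"type":"array"},"xyz":{"type":"array"},"hand":{"type":"array"}},"required":["delta_rot","xyz","hand"]}

```bash
ls; mkdir -p pics
cat > h.py <<'E'
import numpy as np,cv2
from bench import arm,eyes,nets
def pts(im):
    z=im["range_z"].astype(float);K=np.array(im["camera_matrix"]);R=np.array(im["R"]);t=np.array(im["t"])
    v,u=np.mgrid[0:480,0:640]
    c=np.stack([(u-K[0,2])/K[0,0]*z,(v-K[1,2])/K[1,1]*z,z],-1)
    P=(c-t)@R; P[z<=0]=np.nan
    return P
def save(im,n): cv2.imwrite("pics/"+n,im["frame"][:,:,::-1])
E
python3 - <<'E'
from h import *
s=arm.read_state();print({k:np.round(v,3).tolist() for k,v in s.items() if k in("clock","position","ee_rot","contact_force","gripper_width")})
for c in("top","side"):
    im=eyes.get_image(c);P=pts(im);save(im,c+"0.png");print(c,"cam at",np.round(-np.array(im["R"]).T@np.array(im["t"])))
    for n in("nest","plate_mid","fixture","ring_mid","canister","boot","barrel","cap"):
        for d in nets.masks_of(n,im)[:3]:
            Q=P[d["region"]];Q=Q[~np.isnan(Q[:,0])]
            if len(Q)<5:continue
            zt=np.percentile(Q[:,2],90);T=Q[abs(Q[:,2]-zt)<5]
            r=cv2.minAreaRect(T[:,:2].astype(np.float32))
            print(n,round(d["score"],2),np.round(d["bbox"]),"ztop",round(zt),"rect",np.round(r[0]),np.round(r[1]),round(r[2],1))
E
```

```text
pics
{'clock': 0.0, 'position': [143.431, -607.699, 230.229], 'ee_rot': [-0.116, 0.993, 0.001, -0.0], 'contact_force': [-0.588, -0.326, -0.1], 'gripper_width': 85.189}
top cam at [ 295.    6. 1299.]
nest 0.69 [202. 209. 247. 302.] ztop 60 rect [536. 223.] [205.  87.] 1.0
plate_mid 0.75 [209. 318. 241. 389.] ztop 9 rect [314. 231.] [ 60. 160.] 86.2
plate_mid 0.72 [190. 148. 240. 180.] ztop 8 rect [763. 261.] [ 45. 115.] 27.2
plate_mid 0.59 [211. 214. 242. 288.] ztop 61 rect [543. 224.] [160.  59.] 0.9
fixture 0.7 [364. 223. 421. 317.] ztop 33 rect [ 499. -156.] [190.  87.] 6.4
ring_mid 0.9 [307. 256. 330. 286.] ztop 38 rect [499.  11.] [57. 57.] 78.6
canister 0.86 [115. 268. 166. 306.] ztop 92 rect [467. 405.] [75. 74.] 13.6
boot 0.72 [131. 191. 159. 217.] ztop 60 rect [676. 420.] [33. 35.] 88.9
boot 0.48 [491. 242. 518. 265.] ztop 99 rect [ 525. -408.] [22. 23.] 39.7
boot 0.46 [363. 224. 421. 322.] ztop 33 rect [ 499. -156.] [190.  87.] 6.4
barrel 0.75 [487. 238. 521. 266.] ztop 99 rect [ 525. -408.] [22. 23.] 39.7
cap 0.65 [301. 149. 330. 177.] ztop 50 rect [763.  12.] [36. 39.] 19.
[... 160 characters left out ...]
227.] [163.  65.] 1.7
plate_mid 0.9 [264. 357. 353. 445.] ztop 7 rect [314. 233.] [ 61. 161.] 86.3
plate_mid 0.76 [130. 251. 177. 292.] ztop 5 rect [765. 264.] [ 47. 119.] 28.2
fixture 0.81 [326. 202. 427. 271.] ztop 33 rect [ 498. -152.] [190.  89.] 6.4
ring_mid 0.56 [308. 255. 340. 285.] ztop 35 rect [501.  14.] [58. 62.] 79.3
ring_mid 0.37 [423. 148. 444. 196.] ztop 94 rect [ 524. -404.] [20. 23.] 84.0
canister 0.83 [135. 357. 192. 426.] ztop 90 rect [468. 407.] [73. 75.] 77.1
boot 0.6 [ 84. 310. 120. 353.] ztop 59 rect [677. 422.] [38. 35.] 9.7
barrel 0.62 [423. 150. 444. 190.] ztop 94 rect [ 524. -404.] [24. 21.] 0.1
cap 0.78 [233. 196. 258. 225.] ztop 46 rect [763.  14.] [38. 37.] 35.8
```

View pics/top0.png

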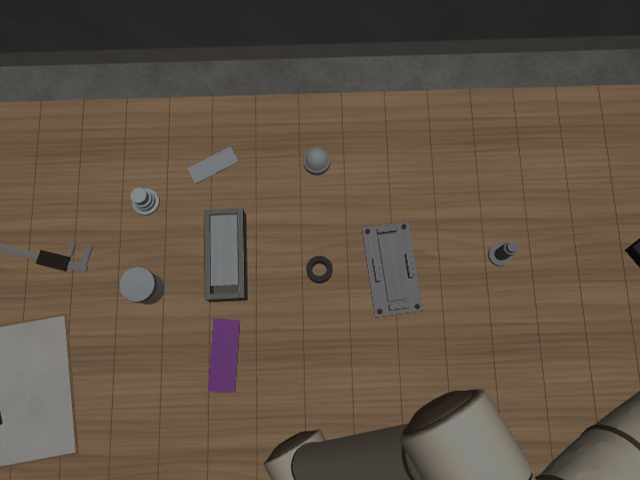

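View pics/side0.png

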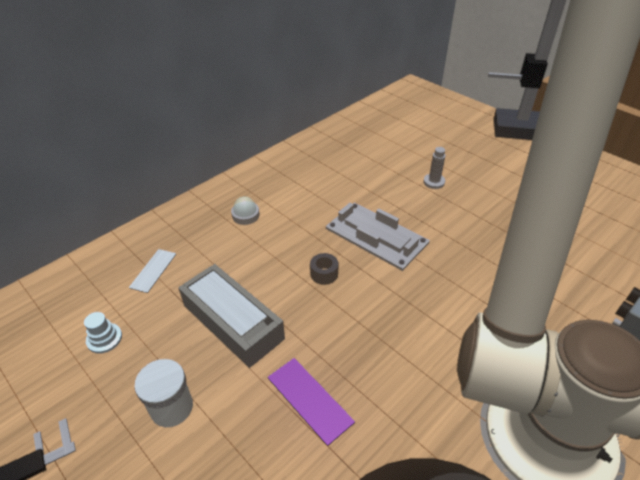

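The top view shows the aluminium plate in the nest at about px (224,250). The purple look-alike is at (224,355), the small silver one at (213,165), the ring at (319,269) and the fixture at (392,268). The side view agrees with this.

Next I'll refine the yaws and plan the approach. The tool is tilted 25°, square to the ramp, for both the press and the grasp.

```bash
cat >> h.py <<'E'
from scipy.spatial.transform import Rotation as Ro
def tool(yaw_deg,tilt_deg):
    # tool y along horizontal direction (yaw+90), z tilted forward
    a=np.radians(tilt_deg);s,c=np.sin(a),np.cos(a)
    M=np.array([[-c,0,s],[0,1,0],[-s,0,-c]])
    return Ro.from_euler('z',yaw_deg,degrees=True)*Ro.from_matrix(M)
def plan(p,R,off=(0,0,0),s=None):
    """turn (in tool frame, units of 6deg) then shift (new tool axes, units of 25mm)"""
    s=s or arm.read_state();R0=Ro.from_quat(s["ee_rot"])
    rv=np.degrees((R0.inv()*R).as_rotvec())/6
    d=R.inv().apply(np.array(p)-np.array(s["position"]))/25
    print("turn",np.round(rv,3),"shift",np.round(d,3))
NEST=np.array([538,224.5,0]);NYAW=1.0
FIX=np.array([498.5,-154,0]);FYAW=6.4
def loc(o,yaw,v): return o+Ro.from_euler('z',yaw,degrees=True).apply(v)
E
python3 - <<'E'
from h import *
for c in("top","side"):
    im=eyes.get_image(c);P=pts(im)
    for n in("plate_mid","nest","fixture","ring_mid"):
        d=[d for d in nets.masks_of(n,im) if n!="plate_mid" or np.nanmedian(P[d["region"]][:,2])>30][0]
        Q=P[d["region"]];Q=Q[~np.isnan(Q[:,0])]
        if n=="fixture":
            print("bench/base z",np.percentile(Q[:,2],[5,20,50,80,95]))
            Q=Q[(Q[:,2]<60)]
        else:
            zt=np.percentile(Q[:,2],80);Q=Q[abs(Q[:,2]-zt)<4]
        r=cv2.minAreaRect(Q[:,:2].astype(np.float32))
        print(c,n,np.round(r,1) if 0 else r, Q.mean(0).round(1))
R=tool(NYAW,25);plan(loc(NEST,NYAW,[-45,0,52+90])+0,R)
E
```

```text
top plate_mid ((543.435546875, 223.71681213378906), (160.5621337890625, 58.94783401489258), 0.7745539546012878) [541.6 224.2  58.7]
top nest ((536.1763916015625, 223.17654418945312), (205.12185668945312, 87.08991241455078), 0.8836970925331116) [532.6 222.7  58. ]
bench/base z [ 6.35703888  8.99202111 13.36762408 25.34996323 37.99472768]
top fixture ((498.6494445800781, -154.13720703125), (211.36956787109375, 112.08789825439453), 4.925288200378418) [ 495.8 -153.8   17.5]
top ring_mid ((498.48095703125, 12.510425567626953), (57.98030090332031, 56.51705551147461), 32.44465255737305) [498.6  12.2  36.6]
side plate_mid ((544.48291015625, 226.645263671875), (162.0266876220703, 61.25021743774414), 1.3488528728485107) [540.  227.2  56.7]
side nest ((537.0863647460938, 226.3226776123047), (207.31016540527344, 89.32286834716797), 0.8440443277359009) [527.8 228.   56.5]
bench/base z [ 5.44506242  7.99600914 16.12000583 23.97601213 36.55777445]
side fixture ((498.95062255859375, -157.58392333984375), (211.663818359375, 124.01296997070312), 5.6446213722229) [ 488.7 -143.9   17.1]
side ring_mid ((498.29302978515625, 13.749488830566406), (57.195411682128906, 57.8993034362793), 22.833736419677734) [497.8  15.2  34.2]
turn [ 0.447 -4.151  2.014] shift [-11.682  33.03    9.388]
```

>>> apply_moves --delta_rot '[[0.09,-0.83,0.403],[0.09,-0.83,0.403],[0.09,-0.83,0.403],[0.09,-0.83,0.403],[0.09,-0.83,0.403],[0,0,0],[0,0,0],[0,0,0],[0,0,0],[0,0,0],[0,0,0],[0,0,0],[0,0,0],[0,0,0],[0,0,0],[0,0,0],[0,0,0],[0,0,0],[0,0,0],[0,0,0]]' --xyz '[[0,0,0],[0,0,0],[0,0,0],[0,0,0],[0,0,0],[-0.34,0.97,0.27],[-0.34,0.97,0.27],[-0.34,0.97,0.27],[-0.34,0.97,0.27],[-0.34,0.97,0.27],[-0.34,0.97,0.27],[-0.34,0.97,0.27],[-0.34,0.97,0.27],[-0.34,0.97,0.27],[-0.34,0.97,0.27],[-0.34,0.97,0.27],[-0.34,0.97,0.27],[-0.34,0.97,0.27],[-0.34,0.97,0.27],[-0.34,0.97,0.27]]' --hand '[1,1,1,1,1,1,1,1,1,1,1,1,1,1,1,1,1,1,1,1]'

```text
clock: 3.07
position: [296.1, -241.0, 193.8]
ee_rot: [-0.008, 0.976, 0.001, 0.217]
contact_force: [0.1, -0.8, 0.5]
gripper_width: 0.3
grasp_force: 0.0
```

>>> apply_moves --delta_rot '[[0,0,0],[0,0,0],[0,0,0],[0,0,0],[0,0,0],[0,0,0],[0,0,0],[0,0,0],[0,0,0],[0,0,0],[0,0,0],[0,0,0],[0,0,0],[0,0,0],[0,0,0],[0,0,0],[0,0,0],[0,0,0],[0,0,0],[0,0,0]]' --xyz '[[-0.34,0.97,0.27],[-0.34,0.97,0.27],[-0.34,0.97,0.27],[-0.34,0.97,0.27],[-0.34,0.97,0.27],[-0.34,0.97,0.27],[-0.34,0.97,0.27],[-0.34,0.97,0.27],[-0.34,0.97,0.27],[-0.34,0.97,0.27],[-0.34,0.97,0.27],[-0.34,0.97,0.27],[-0.34,0.97,0.27],[-0.34,0.97,0.27],[-0.34,0.97,0.27],[-0.34,0.97,0.27],[-0.34,0.97,0.27],[-0.34,0.97,0.27],[0,0,0],[0,0,0]]' --hand '[1,1,1,1,1,1,1,1,1,1,1,1,1,1,1,1,1,1,1,1]'

```text
clock: 4.73
position: [479.3, 189.4, 157.1]
ee_rot: [-0.01, 0.978, 0.003, 0.209]
contact_force: [-0.3, -0.2, 0.1]
gripper_width: -0.3
grasp_force: 0.0
```

Run:
```python
from h import *
s=arm.read_state();print(s["clock"],np.round(s["position"],1),np.round(s["contact_force"],2),s["gripper_width"])
plan(loc(NEST,NYAW,[-45,0,52+20]),tool(NYAW,25),s=s)
im=eyes.get_image("side");save(im,"s1.png")
```

```text
4.7333 [479.3 189.4 157.1] [-0.31 -0.18  0.1 ] -0.3450127283124909
turn [ 0.029 -0.14   0.025] shift [0.921 1.361 3.326]
```

View pics/s1.png

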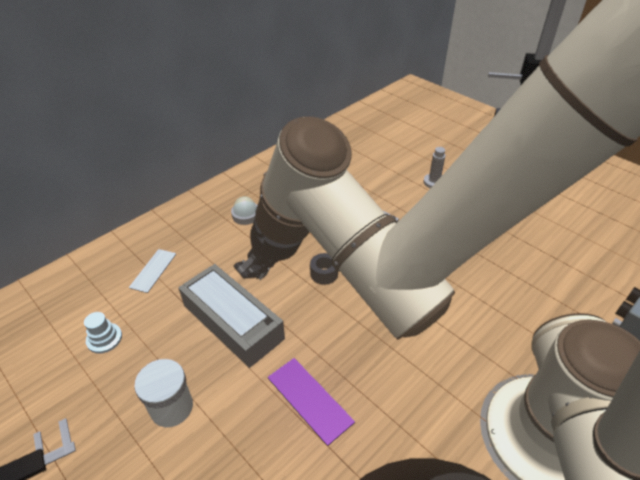

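The gripper is at about px (255,262), shut and tilted, just short of the nest. I'll move to a point 30 mm back along the ramp normal.

Run:
```python
from h import *
plan(loc(NEST,NYAW,[-57.7,0,64.8]),tool(NYAW,25))
```

```text
turn [ 0.02  -0.147  0.018] shift [1.472 1.411 3.374]
```

>>> apply_moves --delta_rot '[[0.02,-0.147,0.018],[0,0,0],[0,0,0],[0,0,0],[0,0,0],[0,0,0],[0,0,0]]' --xyz '[[0,0,0],[0.49,0.47,0.5],[0.49,0.47,0.6],[0.49,0.47,0.8],[0,0,0.8],[0,0,0.67],[0,0,0]]' --hand '[1,1,1,1,1,1,1]'

```text
clock: 5.37
position: [492.4, 216.2, 106.4]
ee_rot: [-0.018, 0.985, 0.003, 0.174]
contact_force: [-0.5, -0.2, -0.3]
gripper_width: -0.4
grasp_force: 0.0
```

Run:
```python
from h import *
s=arm.read_state();print(s["clock"],np.round(s["position"],1),np.round(s["contact_force"],2))
plan(loc(NEST,NYAW,[-45,0,37.6]),tool(NYAW,25),s=s)
```

```text
5.3667 [492.4 216.2 106.4] [-0.46 -0.25 -0.26]
turn [ 0.065 -0.819  0.164] shift [1.136 0.3   2.507]
```

>>> apply_moves --delta_rot '[[0,0,0],[0,0,0]]' --xyz '[[0,0,0],[0,0,0]]' --hand '[1,1]'

```text
clock: 5.53
position: [491.9, 216.3, 108.7]
ee_rot: [-0.018, 0.984, 0.004, 0.176]
contact_force: [-0.6, -0.2, 0.2]
gripper_width: -0.2
grasp_force: 0.0
```

Run:
```python
from h import *
s=arm.read_state();print(s["clock"],np.round(s["position"],1),np.round(s["contact_force"],2),np.round(s["joints"],3))
plan(loc(NEST,NYAW,[-57.7,0,64.8]),tool(NYAW,25),s=s)
```

```text
5.5333 [491.9 216.3 108.7] [-0.58 -0.21  0.16] [ 0.73   0.236 -0.871  0.884 -0.289 -3.096]
turn [ 0.083 -0.789  0.162] shift [1.159 0.297 1.397]
```

Joint 6 is at its limit and the wrist is close to singular. I'll fit a small kinematic model so I can pick a comfortable configuration.

```bash
cat > kin.py <<'E'
import numpy as np, itertools
from scipy.spatial.transform import Rotation as Ro
from scipy.optimize import least_squares
ax=lambda a,q:Ro.from_euler(a,q)
def rot(q,sg):
    # tool z along +x of forearm chain frame; fixed end matrix E
    return ax('z',q[0])*ax('y',q[1]-q[2])*ax('x',sg[0]*q[3])*ax('y',-q[4])*ax('x',sg[1]*q[5])
D=[([-1.08,.385,.008,0,-1.194,-.259],[143.599,-608.259,231.312],[-.116,.993,.001,0]),
   ([.73,.236,-.871,.884,-.289,-3.096],[491.9,216.3,108.7],[-.018,.984,.004,.176])]
E
python3 - <<'E'
from kin import *
for sg in itertools.product([1,-1],[1,-1]):
    E=[rot(q,sg).inv()*Ro.from_quat(r) for q,p,r in D]
    print(sg,np.degrees((E[0].inv()*E[1]).magnitude()).round(2),E[0].as_matrix().round(2).tolist())
E
```

```text
(1, 1) 134.95 [[0.0, -0.0, 1.0], [-0.87, 0.49, 0.0], [-0.49, -0.87, -0.0]]
(1, -1) 101.24 [[0.0, -0.0, 1.0], [-1.0, -0.0, 0.0], [0.0, -1.0, -0.0]]
(-1, 1) 34.84 [[0.0, -0.0, 1.0], [-0.87, 0.49, 0.0], [-0.49, -0.87, -0.0]]
(-1, -1) 0.11 [[0.0, -0.0, 1.0], [-1.0, -0.0, 0.0], [0.0, -1.0, -0.0]]
```

>>> apply_moves --delta_rot '[[0,0,-1],[0,0,-1],[0,0,-1],[0,0,-1],[0,0,-1],[0,0,-1],[0,0,-1],[0,0,-1],[0,0,-1],[0,0,-1],[0,0,-1],[0,0,-1],[0,0,-1],[0,0,-1],[0,0,-1],[0,0,-1],[0,0,-1],[0,0,-1],[0,0,-1],[0,0,-1]]' --xyz '[[0,0,0],[0,0,0],[0,0,0],[0,0,0],[0,0,0],[0,0,0],[0,0,0],[0,0,0],[0,0,0],[0,0,0],[0,0,0],[0,0,0],[0,0,0],[0,0,0],[0,0,0],[0,0,0],[0,0,0],[0,0,0],[0,0,0],[0,0,0]]' --hand '[1,1,1,1,1,1,1,1,1,1,1,1,1,1,1,1,1,1,1,1]'

```text
clock: 7.2
position: [491.9, 216.5, 109.7]
ee_rot: [0.862, -0.474, 0.151, -0.092]
contact_force: [0.1, -0.5, -0.5]
gripper_width: -0.3
grasp_force: 0.0
```

>>> apply_moves --delta_rot '[[0,0,-1],[0,0,-1],[0,0,-1],[0,0,-1],[0,0,-1],[0,0,-1],[0,0,-1],[0,0,-1],[0,0,-1],[0,0,-1],[0,0,0]]' --xyz '[[0,0,0],[0,0,0],[0,0,0],[0,0,0],[0,0,0],[0,0,0],[0,0,0],[0,0,0],[0,0,0],[0,0,0],[0,0,0]]' --hand '[1,1,1,1,1,1,1,1,1,1,1]'

```text
clock: 8.12
position: [492.0, 216.5, 109.6]
ee_rot: [0.984, 0.019, 0.177, -0.004]
contact_force: [0.0, 0.3, 0.4]
gripper_width: 0.2
grasp_force: 0.0
```

```bash
cat >> h.py <<'E'
def tool2(y,t): return tool(y,t)*Ro.from_euler('z',180,degrees=True)   # half-turned: tool -x = downslope
def st():
    s=arm.read_state();print(round(s["clock"],2),"p",np.round(s["position"],1),"F",np.round(s["contact_force"],1),"w",round(s["gripper_width"],1),"q",np.round(s["joints"],3).tolist(),np.round(s["ee_rot"],4).tolist());return s
E
python3 - <<'E'
from h import *
s=st();plan(loc(NEST,NYAW,[-57.7,0,64.8]),tool2(NYAW,25),s=s)
E
```

```text
8.12 p [492.  216.5 109.6] F [0.  0.3 0.4] w 0.2 q [0.73, 0.234, -0.871, 0.884, -0.289, 0.047] [0.9841, 0.0188, 0.1766, -0.0044]
turn [-0.096  0.775  0.178] shift [-1.176 -0.286  1.43 ]
```

>>> apply_moves --delta_rot '[[-0.05,0.39,0.09],[-0.05,0.39,0.09],[0,0,0],[0,0,0],[0,0,0],[0,0,0]]' --xyz '[[0,0,0],[0,0,0],[-0.4,-0.1,0.3],[-0.4,-0.1,0.3],[-0.38,-0.09,0.4],[0,0,0]]' --hand '[1,1,1,1,1,1]'

```text
clock: 8.62
position: [485.6, 219.6, 84.6]
ee_rot: [0.979, 0.012, 0.201, 0.001]
contact_force: [0.8, -2.2, -0.1]
gripper_width: 0.1
grasp_force: 0.0
```

Run:
```python
from h import *
s=st();plan(loc(NEST,NYAW,[-57.7,0,64.8]),tool2(NYAW,25),s=s);plan(loc(NEST,NYAW,[-45,0,37.6]),tool2(NYAW,25),s=s)
```

```text
8.62 p [485.6 219.6  84.6] F [ 0.8 -2.2 -0.1] w 0.1 q [0.448, 0.256, -0.985, 1.809, -0.173, -0.633] [0.9795, 0.0117, 0.2013, 0.0005]
turn [0.029 0.296 0.068] shift [-0.523 -0.159  0.631]
turn [0.029 0.296 0.068] shift [-0.522 -0.159  1.832]
```

```bash
cat >> kin.py <<'E'
sg=(-1,-1)
E0=rot(D[0][0],sg).inv()*Ro.from_quat(D[0][2]);E0=Ro.from_matrix(np.round(E0.as_matrix()))
D+=[([.73,.234,-.871,.884,-.289,.047],[492,216.5,109.6],[.9841,.0188,.1766,-.0044]),
    ([.448,.256,-.985,1.809,-.173,-.633],[485.6,219.6,84.6],[.9795,.0117,.2013,.0005])]
NAM="a0 b h L2 e L4 wy wz d".split()
def fk(q,k):
    a0,b,h,L2,e,L4,wy,wz,d=k
    A=ax('z',q[0]);B=A*ax('y',q[1]);C=A*ax('y',q[1]-q[2]);G=C*ax('x',-q[3]);H=G*ax('y',-q[4])
    return A.apply([a0,b,h])+B.apply([0,0,L2])+C.apply([L4,0,e])+G.apply([0,wy,wz])+H.apply([d,0,0]), H*ax('x',-q[5])*E0
K0=np.array([0,-80,250,400,0,400,-80,0,250.])
def fit():
    f=lambda k:np.r_[np.concatenate([fk(q,k)[0]-p for q,p,r in D]),(k-K0)*.003]
    return least_squares(f,K0).x
E
python3 - <<'E'
from kin import *
k=fit();print(dict(zip(NAM,k.round(1))))
for q,p,r in D: print((fk(q,k)[0]-p).round(1),np.degrees((fk(q,k)[1].inv()*Ro.from_quat(r)).magnitude()).round(2))
E
```

```text
{'a0': np.float64(0.8), 'b': np.float64(-0.7), 'h': np.float64(158.4), 'L2': np.float64(564.1), 'e': np.float64(0.7), 'L4': np.float64(420.8), 'wy': np.float64(-159.4), 'wz': np.float64(0.1), 'd': np.float64(295.8)}
[-0.  0.  0.] 0.11
[ 0.   0.1 -0.1] 0.03
[-0.  -0.1  0. ] 0.01
[-0.  -0.   0.1] 0.07
```

```bash
cat >> kin.py <<'E'
LO=np.array([-3.14,-1.21,-1.07,-3.16,-2.99,-3.1]);HI=np.array([3.14,2.06,1.41,2.05,-.16,3.1])
def ik(p,R,n=60,seed=None,m=0.03):
    k=fit();rng=np.random.default_rng(0);out=[]
    f=lambda q:np.r_[(fk(q,k)[0]-p)/100,(fk(q,k)[1].inv()*R).as_rotvec()]
    for i in range(n):
        q0=seed if seed is not None else rng.uniform(LO+.1,HI-.1)
        s=least_squares(f,q0,bounds=(LO+m,HI-m))
        if s.cost<1e-6 and not any(np.abs(s.x-o).max()<.05 for o in out): out.append(s.x)
        if seed is not None: break
    return out
E
cat > t.py <<'E'
from kin import *
from h import tool,tool2,loc,NEST,NYAW,FIX,FYAW
T={"press":loc(NEST,NYAW,[-45,0,37.6]),"above":loc(NEST,NYAW,[-57.7,0,64.8])}
s,c=np.sin(np.radians(25)),np.cos(np.radians(25))
u=47;g=np.array([u*c,0,52+u*s]);T["grasp"]=loc(NEST,NYAW,g+12*np.array([s,0,-c]));T["gabove"]=loc(NEST,NYAW,g-60*np.array([s,0,-c]))
for n,p in T.items():
    for nm,R in(("t1",tool(NYAW,25)),("t2",tool2(NYAW,25))):
        for q in ik(p,R,30): print(n,nm,q.round(2))
p=loc(FIX,FYAW,[65,0,22])
for nm,R in(("t1",tool(FYAW,0)),("t2",tool2(FYAW,0))):
    for q in ik(p,R,30): print("fix",nm,q.round(2))
E
python3 t.py
```

```text
gabove t1 [ 0.61  0.28 -0.81  1.15 -0.26  3.03]
gabove t2 [ 0.61  0.28 -0.81  1.15 -0.26 -0.12]
fix t1 [ 0.02  0.54 -0.34  0.   -0.69 -1.48]
fix t2 [ 0.02  0.54 -0.34 -0.   -0.69  1.66]
```

```bash
cat > t2.py <<'E'
from kin import *
from h import tool,tool2,loc,NEST,NYAW
s,c=np.sin(np.radians(25)),np.cos(np.radians(25))
for tilt in(0,8,12,16,18,20,22,24,25):
    a=np.radians(tilt);z=np.array([np.sin(a),0,-np.cos(a)])
    for n,p in(("press",np.array([-45,0,37.6])),("pushed",np.array([-45,0,37.6])+24*np.array([-c,0,-s])),("grasp",np.array([47*c,0,52+47*s])+11*z),("grasp55",np.array([55*c,0,52+55*s])+11*z)):
        for q in ik(loc(NEST,NYAW,p),tool2(NYAW,tilt),25,m=.01): print(tilt,n,q.round(2))
E
python3 t2.py
```

```text
0 press [ 0.73  0.47 -0.43 -0.   -0.67  0.86]
0 pushed [ 0.75  0.46 -0.49  0.   -0.62  0.83]
0 grasp [ 0.63  0.54 -0.2  -0.   -0.83  0.96]
0 grasp55 [ 0.62  0.55 -0.18  0.   -0.84  0.97]
8 press [ 0.77  0.42 -0.61  0.22 -0.45  0.62]
8 pushed [ 0.8   0.41 -0.68  0.26 -0.39  0.55]
8 grasp [ 0.67  0.5  -0.36  0.15 -0.61  0.81]
8 grasp55 [ 0.66  0.5  -0.34  0.14 -0.63  0.82]
12 press [ 0.77  0.4  -0.74  0.48 -0.31  0.36]
12 pushed [ 0.77  0.39 -0.84  0.65 -0.24  0.19]
12 grasp [ 0.68  0.47 -0.45  0.27 -0.49  0.68]
12 grasp55 [ 0.67  0.48 -0.43  0.26 -0.51  0.7 ]
16 grasp [ 0.68  0.45 -0.57  0.5  -0.36  0.46]
16 grasp55 [ 0.67  0.46 -0.54  0.47 -0.38  0.5 ]
18 grasp [ 0.65  0.44 -0.65  0.7  -0.29  0.27]
18 grasp55 [ 0.66  0.45 -0.62  0.65 -0.31  0.33]
20 grasp [ 0.58  0.43 -0.75  1.07 -0.21 -0.03]
20 grasp55 [ 0.6   0.43 -0.71  0.96 -0.23  0.07]
22 grasp55 [ 0.48  0.42 -0.78  1.42 -0.17 -0.28]
```

A press tilt of 10° and a grasp tilt of about 20° are both well within range. I'll go there.

Run:
```python
from h import *
from kin import ik
s=st();R=tool2(NYAW,10)
for v in([-60,0,70],[-54.1,0,36.5]):
    plan(loc(NEST,NYAW,v),R,s=s);print(ik(loc(NEST,NYAW,v),R,20))
```

```text
8.62 p [485.6 219.6  84.6] F [ 0.8 -2.2 -0.1] w 0.1 q [0.448, 0.256, -0.985, 1.809, -0.173, -0.633] [0.9795, 0.0117, 0.2013, 0.0005]
turn [ 0.038 -2.204  0.063] shift [-0.396 -0.159  0.524]
[array([ 0.80643241,  0.3412146 , -0.65368823,  0.27683485, -0.46773306,
        0.54109546])]
turn [ 0.038 -2.204  0.063] shift [-0.397 -0.159  1.885]
[array([ 0.7902843 ,  0.40310687, -0.69390947,  0.34373795, -0.36798775,
        0.48327894])]
```

>>> apply_moves --delta_rot '[[0.004,-0.22,0.006],[0.004,-0.22,0.006],[0.004,-0.22,0.006],[0.004,-0.22,0.006],[0.004,-0.22,0.006],[0.004,-0.22,0.006],[0.004,-0.22,0.006],[0.004,-0.22,0.006],[0.004,-0.22,0.006],[0.004,-0.22,0.006],[0,0,0],[0,0,0]]' --xyz '[[0,0,0],[0,0,0],[0,0,0],[0,0,0],[0,0,0],[0,0,0],[0,0,0],[0,0,0],[-0.2,-0.08,0.25],[-0.2,-0.08,0.25],[0,0,0],[0,0,0]]' --hand '[1,1,1,1,1,1,1,1,1,1,1,1]'

```text
clock: 9.62
position: [483.5, 224.7, 73.2]
ee_rot: [0.995, 0.008, 0.104, -0.001]
contact_force: [0.6, 0.1, -0.2]
gripper_width: 0.5
grasp_force: 0.0
```

Run:
```python
from h import *
s=st();R=tool2(NYAW,10)
for v in([-60,0,70],[-54.1,0,36.5]):
    plan(loc(NEST,NYAW,v),R,s=s)
```

```text
9.62 p [483.5 224.7  73.2] F [ 0.6  0.1 -0.2] w 0.5 q [0.806, 0.333, -0.686, 0.36, -0.428, 0.461] [0.9946, 0.0077, 0.1037, -0.0009]
turn [ 0.001 -0.317 -0.019] shift [-0.238  0.045  0.089]
turn [ 0.001 -0.317 -0.019] shift [-0.239  0.045  1.45 ]
```

>>> apply_moves --delta_rot '[[0,-0.16,-0.01],[0,-0.16,-0.01],[0,0,0],[0,0,0],[0,0,0],[0,0,0],[0,0,0],[0,0,0],[0,0,0]]' --xyz '[[-0.12,0.02,0.1],[-0.12,0.02,0.2],[0,0,0.2],[0,0,0.2],[0,0,0.2],[0,0,0.2],[0,0,0.2],[0,0,0.15],[0,0,0]]' --hand '[1,1,1,1,1,1,1,1,1]'

```text
clock: 10.37
position: [484.5, 222.3, 35.3]
ee_rot: [0.996, 0.009, 0.087, 0.001]
contact_force: [-0.2, -0.0, 0.0]
gripper_width: 0.1
grasp_force: 0.1
```

Run:
```python
from h import *
s=st();R=tool2(NYAW,10)
plan(loc(NEST,NYAW,[-54.1,0,36.5]),R,s=s)
```

```text
10.37 p [484.5 222.3  35.3] F [-0.2 -0.   0. ] w 0.1 q [0.788, 0.406, -0.693, 0.346, -0.369, 0.484] [0.9962, 0.0093, 0.0867, 0.0007]
turn [0.027 0.009 0.014] shift [-0.015 -0.05  -0.05 ]
```

>>> apply_moves --delta_rot '[[0,0,0],[0,0,0],[0,0,0]]' --xyz '[[0,0,0.1],[0,0,0.06],[0,0,0]]' --hand '[1,1,1]'

```text
clock: 10.62
position: [485.1, 222.5, 34.6]
ee_rot: [0.996, 0.009, 0.088, 0.0]
contact_force: [-12.3, -1.6, 20.1]
gripper_width: 0.1
grasp_force: 11.4
```

>>> apply_moves --delta_rot '[[0,0,0],[0,0,0],[0,0,0],[0,0,0],[0,0,0],[0,0,0]]' --xyz '[[-0.1,0,0.027],[-0.1,0,0.027],[-0.1,0,0.027],[-0.1,0,0.027],[-0.1,0,0.027],[0,0,0]]' --hand '[1,1,1,1,1,1]'

```text
clock: 11.12
position: [477.4, 225.8, 31.1]
ee_rot: [0.996, 0.01, 0.092, -0.004]
contact_force: [0.8, -2.7, 18.4]
gripper_width: -0.2
grasp_force: 8.1
```

```bash
cat > look.py <<'E'
from h import *
import sys
# plate top surface in nest: fit line of z vs local x
def nestprofile(cam):
    im=eyes.get_image(cam);P=pts(im)
    L=Ro.from_euler('z',-NYAW,degrees=True).apply((P-NEST).reshape(-1,3)).reshape(P.shape)
    b=(abs(L[...,1])<22)&(L[...,0]>-100)&(L[...,0]<100)
    for x in range(-95,100,8):
        m=b&(abs(L[...,0]-x)<4)
        if m.sum()>2: print((x,round(float(np.median(L[...,2][m])),1)),end=" ")
    print();return im
E
python3 - <<'E'
from look import *
st();nestprofile("side");nestprofile("top")
E
```

```text
11.12 p [477.4 225.8  31.1] F [ 0.8 -2.7 18.4] w -0.2 q [0.798, 0.403, -0.735, 0.404, -0.322, 0.417] [0.9957, 0.01, 0.0916, -0.0035]
(-95, 379.4) (-87, 380.4) (-79, 72.6) (-71, 40.9) (-63, 28.3) (-55, 29.9) (-15, 50.7) (-7, 53.7) (1, 57.1) (9, 60.9) (17, 64.7) (25, 68.6) (33, 72.0) (41, 75.6) (49, 79.7) (57, 83.4) (65, 87.0) (73, 89.7) (89, 51.3) (97, 56.6) 
(-95, 382.1) (-87, 380.6) (-79, 314.5) (-71, 294.3) (-63, 291.3) (-55, 181.5) (-47, 35.6) (-39, 40.3) (-31, 44.4) (-23, 47.2) (-15, 51.1) (-7, 54.8) (1, 58.9) (9, 62.6) (17, 65.4) (25, 69.6) (33, 74.1) (41, 77.7) (49, 80.7) (57, 84.6) (65, 88.6) (73, 90.1) (81, 53.1) (89, 54.4) (97, 56.6)
```

>>> apply_moves --delta_rot '[[0,0,0],[0,0,0],[0,0,0],[0,0,0],[0,0,0],[0,0,0]]' --xyz '[[-0.1,0,0.027],[-0.1,0,0.027],[-0.1,0,0.027],[-0.1,0,0.027],[-0.1,0,0.027],[0,0,0]]' --hand '[1,1,1,1,1,1]'

```text
clock: 11.72
position: [465.8, 225.8, 25.7]
ee_rot: [0.996, 0.01, 0.092, -0.004]
contact_force: [1.5, -1.4, 18.5]
gripper_width: -0.0
grasp_force: 8.5
```

```bash
cat >> look.py <<'E'
def raised_end(cam):
    im=eyes.get_image(cam);P=pts(im)
    L=Ro.from_euler('z',-NYAW,degrees=True).apply((P-NEST).reshape(-1,3)).reshape(P.shape)
    b=(abs(L[...,1])<22)&(L[...,0]>5)&(L[...,0]<100)&(L[...,2]>59)&(L[...,2]<110)
    Q=L[b];print(cam,"end x",np.percentile(Q[:,0],[95,99.5]).round(1),"top z",np.percentile(Q[:,2],99).round(1))
E
python3 - <<'E'
from look import *
st();raised_end("side");raised_end("top")
E
```

```text
11.72 p [465.8 225.8  25.7] F [ 1.5 -1.4 18.5] w -0.0 q [0.807, 0.398, -0.782, 0.463, -0.285, 0.345] [0.9957, 0.0099, 0.0917, -0.0038]
side end x [59.4 63.3] top z 86.2
top end x [89.6 98.7] top z 89.6
```

>>> apply_moves --delta_rot '[[0,0,0],[0,0,0],[0,0,0],[0,0,0]]' --xyz '[[-0.1,0,0.027],[-0.1,0,0.027],[-0.08,0,0.021],[0,0,0]]' --hand '[1,1,1,1]'

```text
clock: 12.15
position: [464.5, 226.3, 25.2]
ee_rot: [0.995, 0.008, 0.095, -0.004]
contact_force: [27.9, -14.0, 20.3]
gripper_width: -0.3
grasp_force: 20.3
```

Run:
```python
from look import *
st();raised_end("side");nestprofile("top")
```

```text
12.15 p [464.5 226.3  25.2] F [ 27.9 -14.   20.3] w -0.3 q [0.805, 0.396, -0.802, 0.51, -0.266, 0.297] [0.9955, 0.0081, 0.0946, -0.0044]
side end x [59.4 96.1] top z 86.0
(-95, 341.5) (-87, 294.6) (-79, 286.6) (-71, 180.5) (-63, 30.3) (-55, 32.4) (-47, 36.7) (-39, 39.8) (-31, 43.3) (-23, 47.0) (-15, 51.0) (-7, 54.4) (1, 58.8) (9, 62.2) (17, 65.5) (25, 69.8) (33, 73.2) (41, 78.2) (49, 81.0) (57, 84.4) (65, 84.1) (73, 52.5) (81, 51.5) (89, 54.1) (97, 57.1)
```

>>> apply_moves --delta_rot '[[0,0,0],[0,0,0],[0,0,0],[0,0,0],[0,0,0]]' --xyz '[[0,0,-0.3],[0,0,-0.4],[0.5,0,-0.2],[0.4,0,0],[0,0,0]]' --hand '[1,1,1,1,1]'

```text
clock: 12.67
position: [476.1, 224.0, 45.6]
ee_rot: [0.996, 0.009, 0.089, -0.001]
contact_force: [0.7, 0.2, -0.3]
gripper_width: -0.2
grasp_force: 0.0
```

Run:
```python
from look import *
s=st();raised_end("side");nestprofile("side")
R=tool2(NYAW,10)
c,sn=np.cos(np.radians(25)),np.sin(np.radians(25))
plan(loc(NEST,NYAW,[-54.1,0,36.5]),R,s=s)
```

```text
12.67 p [476.1 224.   45.6] F [ 0.7  0.2 -0.3] w -0.2 q [0.805, 0.378, -0.703, 0.34, -0.383, 0.475] [0.996, 0.0086, 0.0889, -0.0015]
side end x [59.4 62.9] top z 86.1
(-95, 395.7) (-87, 394.8) (-79, 95.2) (-71, 59.9) (-63, 27.6) (-55, 31.6) (-47, 35.0) (-7, 53.7) (1, 56.8) (9, 60.5) (17, 64.6) (25, 68.5) (33, 72.0) (41, 75.8) (49, 79.4) (57, 83.0) (65, 84.2) (81, 51.0) (89, 55.9) (97, 56.7) 
turn [-0.013 -0.033 -0.002] shift [0.245 0.025 0.413]
```

>>> apply_moves --delta_rot '[[0,0,0],[0,0,0],[0,0,0],[0,0,0],[0,0,0],[0,0,0],[0,0,0],[0,0,0],[0,0,0],[0,0,0],[0,0,0],[0,0,0]]' --xyz '[[0.15,0,0],[0.1,0.02,0.1],[0,0,0.15],[0,0,0.12],[0,0,0.12],[0,0,0.11],[0,0,0],[-0.12,0,0.032],[-0.12,0,0.032],[-0.12,0,0.032],[-0.12,0,0.032],[0,0,0]]' --hand '[1,1,1,1,1,1,1,1,1,1,1,1]'

```text
clock: 13.77
position: [474.8, 225.1, 29.8]
ee_rot: [0.996, 0.01, 0.092, -0.003]
contact_force: [0.2, -3.0, 22.8]
gripper_width: -0.3
grasp_force: 10.4
```

Run:
```python
from look import *
s=st();raised_end("side")
print(Ro.from_euler('z',-NYAW,degrees=True).apply(np.array(s["position"])-NEST))
```

```text
13.77 p [474.8 225.1  29.8] F [ 0.2 -3.  22.8] w -0.3 q [0.799, 0.401, -0.747, 0.417, -0.313, 0.402] [0.9957, 0.0101, 0.0916, -0.0033]
side end x [58.7 61.6] top z 85.5
[-63.20075337   1.72380009  29.7521568 ]
```

>>> apply_moves --delta_rot '[[0,0,0],[0,0,0],[0,0,0],[0,0,0],[0,0,0]]' --xyz '[[-0.1,0,0.07],[-0.1,0,0.04],[-0.08,0,0.022],[0,0,0],[0,0,0]]' --hand '[1,1,1,1,1]'

```text
clock: 14.23
position: [470.2, 226.7, 27.4]
ee_rot: [0.996, 0.01, 0.094, -0.005]
contact_force: [-1.4, -3.8, 34.0]
gripper_width: 0.2
grasp_force: 15.6
```

Run:
```python
from look import *
s=st();raised_end("side")
im=eyes.get_image("side");cv2.imwrite("pics/s2.png",cv2.resize(im["frame"][230:390,150:350,::-1],(800,640))[:600])
```

```text
14.23 p [470.2 226.7  27.4] F [-1.4 -3.8 34. ] w 0.2 q [0.803, 0.399, -0.772, 0.458, -0.288, 0.356] [0.9955, 0.0103, 0.0936, -0.0051]
side end x [58.2 76.3] top z 85.7
```

View pics/s2.png

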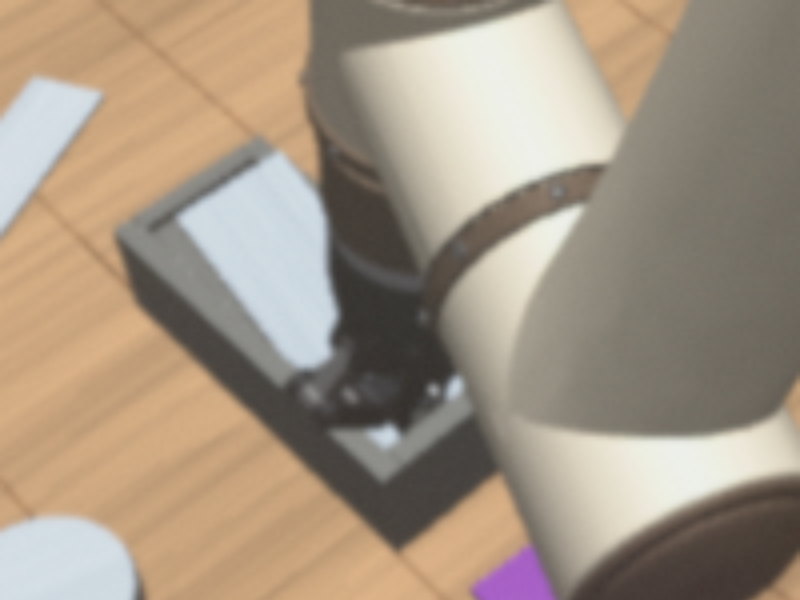

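The crop shows the plate tipped, its lower end near the end wall at about (385,435) and its raised end up at (230,185). I'll lift away, open the fingers and measure the raised end.

>>> apply_moves --delta_rot '[[0,0,0],[0,0,0],[0,0,0],[0,0,0],[0,0,0],[0,0,0],[0,0,0],[0,0,0]]' --xyz '[[0,0,-0.3],[0,0,-0.5],[0,0,-0.8],[0,0,-1],[0,0,-1],[0,0,-1],[0,0,-0.8],[0,0,0]]' --hand '[1,1,1,-0.5,-1,-1,-1,-1]'

```text
clock: 15.0
position: [442.8, 223.5, 157.9]
ee_rot: [0.996, 0.01, 0.09, -0.003]
contact_force: [0.2, 0.4, 0.1]
gripper_width: 60.7
grasp_force: 0.0
```

Run:
```python
from look import *
s=st()
for cam in("side","top"):
    im=eyes.get_image(cam);P=pts(im)
    L=Ro.from_euler('z',-NYAW,degrees=True).apply((P-NEST).reshape(-1,3)).reshape(P.shape)
    # plate plane points: near tilted plane and above walls
    x,y,z=L[...,0],L[...,1],L[...,2]
    e=z-(58.4+0.4663*x)
    m=(abs(e)<5)&(abs(y)<45)&(x>12)&(x<75)
    Q=L[m];r=cv2.minAreaRect(Q[:,:2].astype(np.float32))
    A=np.c_[Q[:,0],np.ones(len(Q))];f=np.linalg.lstsq(A,Q[:,2],rcond=None)[0]
    q=Q[Q[:,0]>30]
    print(cam,len(Q),"xmax",np.percentile(Q[:,0],[90,99]).round(1),Q[:,0].max().round(1),"y range",np.percentile(q[:,1],[1,99]).round(1),"line",np.degrees(np.arctan(f[0])).round(1),f.round(2),"zmax",np.percentile(Q[:,2],99.5).round(1))
```

```text
15.0 p [442.8 223.5 157.9] F [0.2 0.4 0.1] w 60.7 q [0.874, 0.163, -0.599, 0.209, -0.697, 0.563] [0.9959, 0.0097, 0.0904, -0.0028]
side 569 xmax [57.3 61.6] 62.6 y range [-28.5  30.7] line 24.7 [ 0.46 56.97] zmax 86.9
top 598 xmax [55.7 59.9] 61.5 y range [-30.2  28.2] line 24.9 [ 0.46 58.34] zmax 88.0
```

Run:
```python
from look import *
from kin import ik
s=st();R=tool2(NYAW,18);a=np.radians(18);z=np.array([np.sin(a),0,-np.cos(a)])
p=np.array([48,0,74.4])+11*z
for b in(75,0):
    P=loc(NEST,NYAW,p-b*z);print(P.round(1),[q.round(2) for q in ik(P,R,20)]);plan(P,R,s=s)
```

```text
15.1 p [441.3 221.8 154.2] F [-0.7  0.2 -1.3] w 74.4 q [0.873, 0.167, -0.604, 0.208, -0.695, 0.563] [0.9961, 0.0093, 0.0877, -0.0004]
[566.2 225.  135.3] [array([ 0.72,  0.32, -0.54,  0.43, -0.5 ,  0.51])]
turn [0.005 1.323 0.012] shift [ 4.519 -0.041  2.264]
[589.4 225.4  63.9] [array([ 0.66,  0.44, -0.63,  0.66, -0.3 ,  0.32])]
turn [0.005 1.323 0.012] shift [ 4.519 -0.041  5.264]
```

>>> apply_moves --delta_rot '[[0,0.33,0],[0,0.33,0],[0,0.33,0.01],[0,0.33,0],[0,0,0],[0,0,0],[0,0,0],[0,0,0],[0,0,0],[0,0,0],[0,0,0],[0,0,0]]' --xyz '[[0,0,0],[0,0,0],[0,0,0],[0,0,0],[0.75,-0.01,0.3],[0.75,-0.01,0.4],[0.75,-0.01,0.4],[0.75,-0.01,0.4],[0.75,0,0.4],[0.75,0,0.36],[0,0,0],[0,0,0]]' --hand '[-1,-1,-1,-1,-1,-1,-1,-1,-1,-1,-1,-1]'

```text
clock: 16.1
position: [565.6, 223.9, 132.1]
ee_rot: [0.988, 0.008, 0.154, 0.001]
contact_force: [-0.2, 0.5, 0.9]
gripper_width: 85.1
grasp_force: 0.0
```

Run:
```python
from look import *
s=st();R=tool2(NYAW,18);a=np.radians(18);z=np.array([np.sin(a),0,-np.cos(a)])
p=np.array([48,0,74.4])+11*z
plan(loc(NEST,NYAW,p),R,s=s)
```

```text
16.1 p [565.6 223.9 132.1] F [-0.2  0.5  0.9] w 85.1 q [0.721, 0.328, -0.543, 0.429, -0.503, 0.51] [0.988, 0.0082, 0.1541, 0.0009]
turn [ 0.043  0.045 -0.001] shift [ 0.062 -0.044  2.888]
```

>>> apply_moves --delta_rot '[[0.04,0.04,0],[0,0,0],[0,0,0],[0,0,0],[0,0,0],[0,0,0],[0,0,0],[0,0,0]]' --xyz '[[0.06,-0.04,0.3],[0,0,0.5],[0,0,0.5],[0,0,0.5],[0,0,0.5],[0,0,0.4],[0,0,0.2],[0,0,0]]' --hand '[-1,-1,-1,-1,-1,-1,-1,-1]'

```text
clock: 16.77
position: [587.8, 225.1, 63.8]
ee_rot: [0.988, 0.009, 0.156, -0.001]
contact_force: [-0.8, -0.2, -0.5]
gripper_width: 85.7
grasp_force: 0.0
```

Run:
```python
from look import *
s=st();R=tool2(NYAW,18);a=np.radians(18);z=np.array([np.sin(a),0,-np.cos(a)])
p=np.array([48,0,74.4])+11*z
plan(loc(NEST,NYAW,p),R,s=s)
im=eyes.get_image("side");cv2.imwrite("pics/s3.png",cv2.resize(im["frame"][230:390,150:350,::-1],(750,600)))
```

```text
16.77 p [587.8 225.1  63.8] F [-0.8 -0.2 -0.5] w 85.7 q [0.657, 0.443, -0.63, 0.659, -0.305, 0.319] [0.9878, 0.0094, 0.1558, -0.0011]
turn [0.002 0.013 0.015] shift [ 0.062 -0.012  0.016]
```

View pics/s3.png

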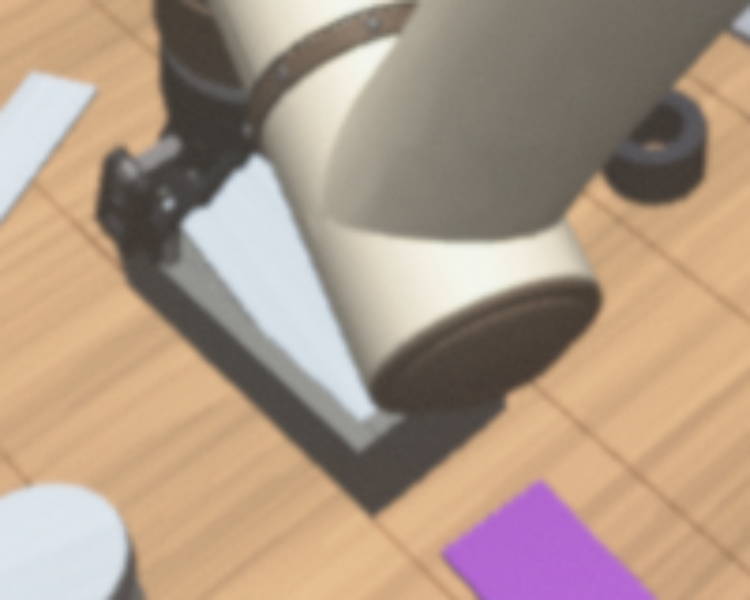

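The fingers at (140,205) straddle the raised end and the plate is still tipped. I'll close them.

>>> apply_moves --delta_rot '[[0,0,0],[0,0,0],[0,0,0],[0,0,0],[0,0,0],[0,0,0],[0,0,0]]' --xyz '[[0,0,0],[0,0,0],[0,0,0],[0,0,0],[0,0,0],[0,0,0],[0,0,0]]' --hand '[0,0.5,1,1,1,1,1]'

```text
clock: 17.4
position: [589.8, 226.7, 66.7]
ee_rot: [0.987, 0.009, 0.158, -0.003]
contact_force: [-2.6, 1.0, 2.6]
gripper_width: 58.1
grasp_force: 64.4
```

>>> apply_moves --delta_rot '[[0,0,0],[0,0,0],[0,0,0],[0,0,0],[0,0,0],[0,0,0],[0,0,0],[0,0,0]]' --xyz '[[0.06,0,-0.19],[0.12,0,-0.38],[0.2,0,-0.6],[0.25,0,-0.76],[0.25,0,-0.76],[0.25,0,-0.76],[0.25,0,-0.76],[0,0,0]]' --hand '[1,1,1,1,1,1,1,1]'

```text
clock: 18.07
position: [591.9, 228.0, 181.8]
ee_rot: [0.987, 0.009, 0.161, -0.005]
contact_force: [0.2, 0.7, 0.3]
gripper_width: 57.7
grasp_force: 64.4
```

Run:
```python
from h import *
s=st();print(s["grasp_force"])
im=eyes.get_image("side");save(im,"s4.png")
# fixture rails/stops/base precise from top
for cam in("top","side"):
    im=eyes.get_image(cam);P=pts(im)
    d=nets.masks_of("fixture",im)[0];Q=P[d["region"]];Q=Q[~np.isnan(Q[:,0])]
    print(cam,d["score"],len(Q))
    L=Ro.from_euler('z',-FYAW,degrees=True).apply(Q-FIX)
    for nm,m in(("rail+",(L[:,1]>25)&(L[:,2]>30)),("rail-",(L[:,1]<-25)&(L[:,2]>30)),("stop+",(L[:,0]>70)&(L[:,2]>29)),("stop-",(L[:,0]<-70)&(L[:,2]>29)),("seat",(abs(L[:,2]-24)<4))):
        q=L[m]
        if len(q)>5: print(nm,len(q),q.mean(0).round(1),np.round(cv2.minAreaRect(q[:,:2].astype(np.float32))[1:],0) if 0 else cv2.minAreaRect(q[:,:2].astype(np.float32)))
```

```text
18.07 p [591.9 228.  181.8] F [0.2 0.7 0.3] w 57.7 q [0.703, 0.306, -0.407, 0.34, -0.627, 0.633] [0.9868, 0.0091, 0.1613, -0.0052]
64.37731862068176
top 0.72 4271
rail+ 123 [-0.4 37.2 39.3] ((-0.13994789123535156, 37.00232696533203), (10.255295753479004, 55.624263763427734), 89.2994613647461)
rail- 129 [ -1.1 -38.4  38.9] ((-0.9337596893310547, -39.09619140625), (10.867066383361816, 55.51242446899414), 89.8913803100586)
stop+ 107 [88.5 -1.3 35.1] ((89.17293548583984, -1.9398384094238281), (13.271708488464355, 44.80011749267578), 0.6851987838745117)
stop- 112 [-88.8   0.3  35.6] ((-85.66354370117188, -0.7935295104980469), (44.233760833740234, 23.125076293945312), 79.70951080322266)
seat 1165 [-0.7 -0.8 23.9] ((-5.2558441162109375, 4.314983367919922), (77.60388946533203, 187.58811950683594), 87.37484741210938)
side 0.59 3499
rail+ 141 [-1.  40.6 36.3] ((0.4282093048095703, 38.74518966674805), (56.655033111572266, 14.586843490600586), 1.981454849243164)
rail- 124 [ -2.  -34.7  35.7] ((-1.043722152709961, -36.85035705566406), (57.31303787231445, 14.992913246154785), 3.260305404663086)
stop+ 76 [87.4  2.1 33.4] ((88.08775329589844, 0.7487907409667969), (46.19342803955078, 11.848613739013672), 89.21311950683594)
stop- 101 [-89.3   3.6  34. ] ((-88.8348159790039, 2.253662109375), (45.40126419067383, 13.53258228302002), 88.21961975097656)
seat 1067 [-3.7  2.2 22.8] ((-0.03809356689453125, 5.339557647705078), (190.6588134765625, 84.30313110351562), 2.3383121490478516)
```

View pics/s4.png

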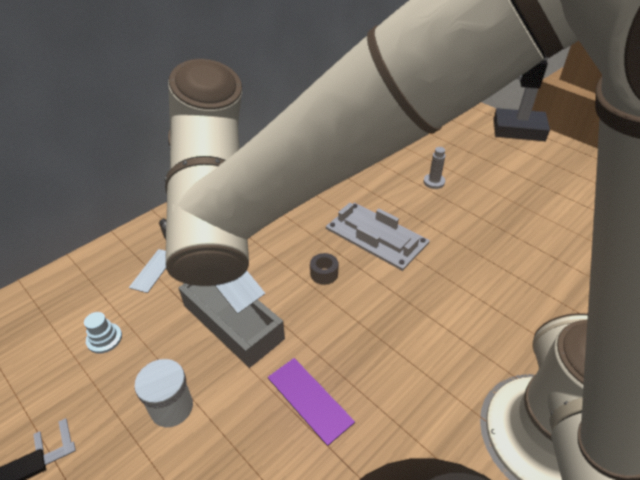

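The side view shows the plate held and clear of the nest at about (240,290). I'll level it and carry it above the fixture.

```bash
sed -i 's/^FIX=.*/FIX=np.array([497.8,-153,0]);FYAW=5.9/' h.py
python3 - <<'E'
from h import *
from kin import ik
s=st();R=tool2(FYAW,-7)
for z in(130,15):
    P=loc(FIX,FYAW,[66,0,z]);print(P.round(1),[q.round(2) for q in ik(P,R,25)]);plan(P,R,s=s)
R=tool2(NYAW,-7);plan(s["position"],R,s=s)
E
```

```text
18.32 p [588.9 225.3 175.1] F [ 0.1  0.2 -2.5] w 57.8 q [0.703, 0.311, -0.415, 0.34, -0.626, 0.631] [0.9876, 0.009, 0.1564, -0.0016]
[ 563.5 -146.2  130. ] [array([ 0.03,  0.46, -0.16,  0.01, -1.08,  1.64])]
turn [ 0.075 -4.164 -0.812] shift [-2.3   14.678  2.1  ]
[ 563.5 -146.2   15. ] [array([ 0.03,  0.6 , -0.26,  0.01, -0.83,  1.64])]
turn [ 0.075 -4.164 -0.812] shift [-1.74  14.678  6.666]
turn [-4.000e-03 -4.167e+00  7.000e-03] shift [0. 0. 0.]
```

>>> apply_moves --delta_rot '[[0.01,-0.52,-0.1],[0.01,-0.52,-0.1],[0.01,-0.52,-0.1],[0.01,-0.52,-0.1],[0.01,-0.52,-0.1],[0.01,-0.52,-0.1],[0.01,-0.52,-0.1],[0.01,-0.52,-0.1],[0,0,0],[0,0,0],[0,0,0],[0,0,0],[0,0,0],[0,0,0],[0,0,0],[0,0,0],[0,0,0],[0,0,0],[0,0,0],[0,0,0]]' --xyz '[[0,0,0],[0,0,0],[0,0,0],[0,0,0],[0,0,0],[0,0,0],[0,0,0],[0,0,0],[-0.15,0.5,0],[-0.15,0.8,0],[-0.15,0.95,0],[-0.15,0.95,0],[-0.15,0.95,0],[-0.15,0.95,0],[-0.15,0.95,0],[-0.15,0.95,0],[-0.15,0.95,0],[-0.15,0.95,0],[-0.15,0.95,0.2],[-0.15,0.95,0.2]]' --hand '[1,1,1,1,1,1,1,1,1,1,1,1,1,1,1,1,1,1,1,1]'

```text
clock: 19.98
position: [570.9, -48.7, 170.9]
ee_rot: [0.997, 0.051, -0.06, 0.002]
contact_force: [0.8, -0.2, -1.9]
gripper_width: 58.0
grasp_force: 64.4
```

Run:
```python
from h import *
s=st();R=tool2(FYAW,-7)
plan(loc(FIX,FYAW,[66,0,110]),R,s=s)
```

```text
19.98 p [570.9 -48.7 170.9] F [ 0.8 -0.2 -1.9] w 58.0 q [0.191, 0.405, -0.12, -0.014, -1.164, 1.488] [0.9969, 0.0509, -0.0596, 0.0021]
turn [-0.02  -0.028 -0.007] shift [-0.394  3.851  2.501]
```

>>> apply_moves --delta_rot '[[-0.02,-0.03,0],[0,0,0],[0,0,0],[0,0,0],[0,0,0],[0,0,0],[0,0,0]]' --xyz '[[-0.08,0.8,0.4],[-0.08,0.8,0.4],[-0.08,0.8,0.4],[-0.08,0.8,0.5],[-0.08,0.65,0.5],[0,0,0.3],[0,0,0]]' --hand '[1,1,1,1,1,1,1]'

```text
clock: 20.57
position: [561.6, -145.4, 108.0]
ee_rot: [0.997, 0.05, -0.064, 0.003]
contact_force: [-0.1, 0.9, -1.5]
gripper_width: 57.9
grasp_force: 64.4
```

```bash
cat > held.py <<'E'
from h import *
def held(zlo,zhi,show=None):
    for cam in("top","side"):
        im=eyes.get_image(cam);P=pts(im)
        ok=[]
        for d in nets.masks_of("plate_mid",im):
            Q=P[d["region"]];Q=Q[~np.isnan(Q[:,0])]
            L=Ro.from_euler('z',-FYAW,degrees=True).apply(Q-FIX)
            if len(L) and np.abs(np.median(L,0)[:2]).max()<100:
                L=L[(L[:,2]>zlo)&(L[:,2]<zhi)]
                if len(L)<30: continue
                A=np.c_[L[:,:2],np.ones(len(L))];f=np.linalg.lstsq(A,L[:,2],rcond=None)[0]
                L=L[abs(A@f-L[:,2])<4]
                r=cv2.minAreaRect(L[:,:2].astype(np.float32))
                print(cam,round(d["score"],2),len(L),"fixlocal rect",np.round(r[0],1),np.round(r[1],1),round(r[2],1),"pitch/roll deg",np.degrees(np.arctan(f[:2])).round(1),"z0",f[2].round(1),"x rng",np.percentile(L[:,0],[.5,99.5]).round(1),"y rng near end",np.percentile(L[L[:,0]<-20,1],[1,99]).round(1) if (L[:,0]<-20).any() else "")
        if show and cam==show[0]: save(im,show[1])
E
python3 - <<'E'
from held import *
s=st();plan(loc(FIX,FYAW,[66,0,15]),tool2(FYAW,-7),s=s)
held(60,150,("top","t5.png"))
E
```

```text
20.57 p [ 561.6 -145.4  108. ] F [-0.1  0.9 -1.5] w 57.9 q [0.03, 0.481, -0.181, 0.009, -1.036, 1.636] [0.9967, 0.0499, -0.0636, 0.0026]
turn [-0.016  0.05  -0.027] shift [0.521 0.041 3.683]
top 0.69 1799 fixlocal rect [-4.3  0.9] [152.6  60.4] 0.0 pitch/roll deg [-0.2 -0.2] z0 120.6 x rng [-79.9  69. ] y rng near end [-28.2  30.2]
side 0.87 1384 fixlocal rect [2.4 3.5] [ 65.8 161.4] 89.8 pitch/roll deg [ 0.1 -0.6] z0 121.1 x rng [-77.6  79.6] y rng near end [-25.6  34.2]
```

View pics/t5.png

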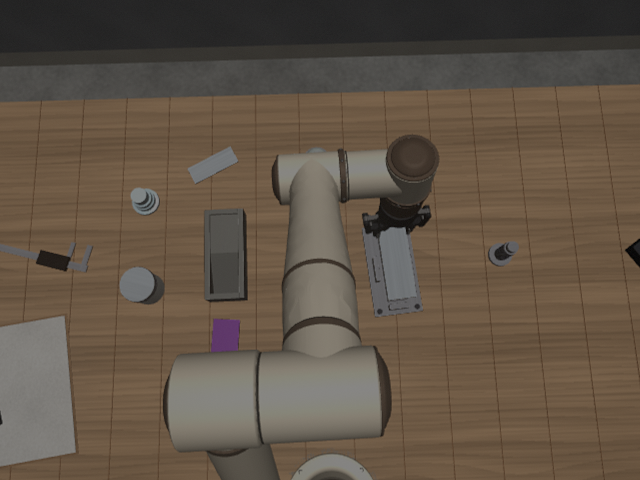

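The top view shows the plate level over the fixture at about (398,265), and the yaw matches. It needs about -2.6 mm in fixture y. I'll correct that and descend 75 mm.

>>> apply_moves --delta_rot '[[0,0,-0.02],[0,0,0],[0,0,0],[0,0,0],[0,0,0],[0,0,0],[0,0,0]]' --xyz '[[0.06,0.05,0.5],[0.06,0.05,0.5],[0.06,0,0.5],[0.06,0,0.5],[0.06,0,0.5],[0.06,0,0.48],[0,0,0]]' --hand '[1,1,1,1,1,1,1]'

```text
clock: 21.35
position: [563.2, -146.2, 34.0]
ee_rot: [0.997, 0.052, -0.062, 0.003]
contact_force: [-0.1, 0.2, -1.2]
gripper_width: 58.0
grasp_force: 64.5
```

Run:
```python
from held import *
s=st();print(Ro.from_euler('z',-FYAW,degrees=True).apply(np.array(s["position"])-FIX))
held(35,90)
for cam in("top","side"):
    im=eyes.get_image(cam);P=pts(im)
    L=Ro.from_euler('z',-FYAW,degrees=True).apply((P-FIX).reshape(-1,3))
    def box(nm,x0,x1,y0,y1,z0,z1):
        q=L[(L[:,0]>x0)&(L[:,0]<x1)&(L[:,1]>y0)&(L[:,1]<y1)&(L[:,2]>z0)&(L[:,2]<z1)]
        if len(q)>8: print(cam,nm,len(q),"x",np.percentile(q[:,0],[2,98]).round(1),"y",np.percentile(q[:,1],[2,98]).round(1))
    box("stop-",-105,-81,-30,30,32,40)
    box("rail+",-40,40,31,52,35,45);box("rail-",-40,40,-52,-31,35,45)
```

```text
21.35 p [ 563.2 -146.2   34. ] F [-0.1  0.2 -1.2] w 58.0 q [0.028, 0.572, -0.244, 0.011, -0.879, 1.64] [0.9967, 0.0525, -0.0624, 0.0026]
[ 6.57290757e+01 -1.97317377e-03  3.40427973e+01]
top 0.73 1533 fixlocal rect [-4.5 -0.6] [149.6  60.5] 0.1 pitch/roll deg [-0.1  0.2] z0 46.4 x rng [-78.4  68.2] y rng near end [-30.3  28.9]
side 0.94 1287 fixlocal rect [2.7 0.7] [ 64.1 160.8] 89.8 pitch/roll deg [ 0.  -0.4] z0 46.7 x rng [-77.1  79.9] y rng near end [-28.9  32. ]
top stop- 88 x [-94.  -82.5] y [-23.1  19.1]
top rail+ 104 x [-26.6  27.1] y [31.2 40.6]
top rail- 109 x [-25.7  25.5] y [-44.9 -34.9]
side stop- 86 x [-94.  -81.9] y [-19.8  21.7]
side rail+ 100 x [-26.4  27.7] y [31.3 44.1]
side rail- 31 x [-25.6  27.5] y [-44.6 -37.5]
```

>>> apply_moves --delta_rot '[[0,0,0],[0,0,0],[0,0,0],[0,0,0],[0,0,0],[0,0,0]]' --xyz '[[0,0.04,0.1],[0,0,0.13],[0.01,0,0.12],[0.01,0,0.1],[0.01,0,0.09],[0,0,0]]' --hand '[1,1,1,1,1,1]'

```text
clock: 22.15
position: [563.1, -148.1, 21.7]
ee_rot: [0.997, 0.052, -0.061, 0.003]
contact_force: [-0.3, -0.3, -2.2]
gripper_width: 57.7
grasp_force: 64.5
```

>>> apply_moves --delta_rot '[[0,0,0],[0,0,0],[0,0,0]]' --xyz '[[0.004,0,0.04],[0.004,0,0.03],[0,0,0]]' --hand '[1,1,1]'

```text
clock: 22.4
position: [563.5, -148.1, 20.6]
ee_rot: [0.997, 0.052, -0.061, 0.003]
contact_force: [0.0, 0.6, -2.5]
gripper_width: 57.6
grasp_force: 64.5
```

Run:
```python
from held import *
s=st();held(20,60)
```

```text
22.4 p [ 563.5 -148.1   20.6] F [ 0.   0.6 -2.5] w 57.6 q [0.026, 0.59, -0.255, 0.012, -0.848, 1.641] [0.9968, 0.0522, -0.0608, 0.0029]
top 0.82 1491 fixlocal rect [-3.9 -2.5] [ 60.3 151. ] 89.9 pitch/roll deg [0.  0.3] z0 32.7 x rng [-78.2  68.1] y rng near end [-31.8  27.3]
side 0.61 1261 fixlocal rect [ 1.7 -0.4] [ 63.8 162.3] 89.4 pitch/roll deg [0.1 0.1] z0 31.2 x rng [-78.4  79.4] y rng near end [-29.1  31.2]
```

>>> apply_moves --delta_rot '[[0,0,0],[0,0,0],[0,0,0]]' --xyz '[[0.004,0,0.04],[0.004,0,0.04],[0,0,0]]' --hand '[1,1,1]'

```text
clock: 22.85
position: [563.3, -148.1, 18.5]
ee_rot: [0.997, 0.052, -0.061, 0.003]
contact_force: [-0.1, 0.5, -1.3]
gripper_width: 58.1
grasp_force: 64.5
```

>>> apply_moves --delta_rot '[[0,0,0],[0,0,0]]' --xyz '[[0.004,0,0.03],[0,0,0]]' --hand '[1,1]'

```text
clock: 23.02
position: [563.4, -148.1, 17.8]
ee_rot: [0.997, 0.052, -0.061, 0.003]
contact_force: [0.3, 0.1, -1.3]
gripper_width: 57.9
grasp_force: 64.5
```

>>> apply_moves --delta_rot '[[0,0,0],[0,0,0]]' --xyz '[[0.004,0,0.04],[0,0,0]]' --hand '[1,1]'

```text
clock: 23.18
position: [563.6, -148.1, 17.6]
ee_rot: [0.997, 0.052, -0.061, 0.003]
contact_force: [-1.7, 0.7, 3.6]
gripper_width: 57.8
grasp_force: 64.9
```

>>> apply_moves --delta_rot '[[0,0,0],[0,0,0]]' --xyz '[[0.003,0,0.03],[0,0,0]]' --hand '[1,1]'

```text
clock: 23.35
position: [563.6, -148.1, 17.5]
ee_rot: [0.997, 0.053, -0.061, 0.003]
contact_force: [-1.7, 0.6, 7.0]
gripper_width: 58.1
grasp_force: 65.3
```

Run:
```python
from held import *
s=st();held(20,60)
```

```text
23.35 p [ 563.6 -148.1   17.5] F [-1.7  0.6  7. ] w 58.1 q [0.026, 0.594, -0.257, 0.013, -0.841, 1.641] [0.9968, 0.0526, -0.0607, 0.0031]
top 0.71 1512 fixlocal rect [-3.9 -2.4] [150.7  60.4] 0.2 pitch/roll deg [ 0.2 -0.3] z0 30.0 x rng [-78.4  68.4] y rng near end [-31.8  27.1]
side 0.69 1217 fixlocal rect [ 1.3 -0.8] [ 62.9 161.2] 89.4 pitch/roll deg [-0.  -0.4] z0 28.3 x rng [-78.2  79. ] y rng near end [-30.4  30.1]
```

Contact made and the plate is level at seat height. I'll release and retreat.

>>> apply_moves --delta_rot '[[0,0,0],[0,0,0],[0,0,0],[0,0,0],[0,0,0],[0,0,0],[0,0,0],[0,0,0],[0,0,0],[0,0,0],[0,0,0],[0,0,0],[0,0,0],[0,0,0]]' --xyz '[[0,0,-0.04],[0,0,0],[0,0,0],[0,0,0],[0,0,0],[0,0,0],[0,0,0],[0,0,0],[-0.02,0,-0.2],[-0.05,0,-0.4],[-0.1,0,-0.8],[-0.12,0,-1],[-0.12,0,-1],[-0.12,0,-1]]' --hand '[1,0.4,0.1,-0.2,-0.6,-1,-1,-1,-1,-1,-1,-1,-1,-1]'

```text
clock: 24.72
position: [563.8, -148.2, 130.1]
ee_rot: [0.997, 0.052, -0.06, 0.003]
contact_force: [1.1, 0.0, -0.1]
gripper_width: 85.2
grasp_force: 0.0
```

Run:
```python
from held import *
from kin import ik
s=st();held(20,60)
for cam in("top","side"):
    im=eyes.get_image(cam);P=pts(im)
    for d in nets.masks_of("ring_mid",im)[:1]:
        Q=P[d["region"]];Q=Q[~np.isnan(Q[:,0])];T=Q[Q[:,2]>np.percentile(Q[:,2],60)-4]
        print(cam,cv2.minEnclosingCircle(T[:,:2].astype(np.float32)),T.mean(0).round(1),d["score"])
P=np.array([498.5,13.5,12.])
for y in(FYAW-90,FYAW+90):
    for z in(12,120):
        P[2]=z;R=tool(y,0);print(y,z,[q.round(2) for q in ik(P,R,20)]);plan(P,R,s=s)
    P2=loc(FIX,FYAW,[0,0,42]);print("place",[q.round(2) for q in ik(P2,R,20)])
```

```text
24.72 p [ 563.8 -148.2  130.1] F [ 1.1  0.  -0.1] w 85.2 q [0.026, 0.458, -0.156, 0.01, -1.077, 1.645] [0.9968, 0.0523, -0.0603, 0.003]
top 0.95 1617 fixlocal rect [ 2.6 -2.5] [162.4  60.8] 0.1 pitch/roll deg [-0.1  0.1] z0 29.8 x rng [-77.8  80.9] y rng near end [-31.4  27.1]
side 0.88 1238 fixlocal rect [ 1.  -1.3] [ 66.4 160.3] 89.6 pitch/roll deg [-0.1  0.3] z0 28.3 x rng [-77.1  79. ] y rng near end [-28.1  30.3]
side ((498.2831115722656, 15.098312377929688), 30.183408737182617) [496.8  16.4  33.8] 0.9
-84.1 12 [array([ 0.35,  0.46, -0.56, -0.  , -0.56,  2.89])]
turn [ -0.908   0.905 -14.961] shift [ 6.703 -1.934  4.723]
-84.1 120 [array([ 0.35,  0.29, -0.45, -0.  , -0.83,  2.89])]
turn [ -0.908   0.905 -14.961] shift [ 6.703 -1.934  0.403]
place [array([ 0.01,  0.43, -0.48, -0.  , -0.66, -3.05])]
95.9 12 [array([ 0.35,  0.46, -0.56, -0.  , -0.56, -0.25])]
turn [ 0.905  0.908 14.999] shift [-6.703  1.934  4.723]
95.9 120 [array([ 0.35,  0.29, -0.45, -0.  , -0.83, -0.25])]
turn [ 0.905  0.908 14.999] shift [-6.703  1.934  0.403]
place [array([ 0.01,  0.43, -0.48, -0.  , -0.66,  0.09])]
```

The plate lies level in the pocket. Next the ring: a quarter turn, then across to it.

>>> apply_moves --delta_rot '[[0.06,0.06,1],[0.06,0.06,1],[0.06,0.06,1],[0.06,0.06,1],[0.06,0.06,1],[0.06,0.06,1],[0.06,0.06,1],[0.06,0.06,1],[0.06,0.06,1],[0.06,0.06,1],[0.06,0.06,1],[0.06,0.06,1],[0.06,0.06,1],[0.06,0.06,1],[0.06,0.06,1],[0,0,0]]' --xyz '[[0,0,0],[0,0,0],[0,0,0],[0,0,0],[0,0,0],[0,0,0],[0,0,0],[0,0,0],[0,0,0],[0,0,0],[0,0,0],[0,0,0],[0,0,0],[0,0,0],[0,0,0],[0,0,0]]' --hand '[-1,-1,-1,-1,-1,-1,-1,-1,-1,-1,-1,-1,-1,-1,-1,-1]'

```text
clock: 26.45
position: [563.0, -148.0, 126.9]
ee_rot: [0.742, -0.67, -0.002, 0.001]
contact_force: [-0.2, -1.0, -0.1]
gripper_width: 85.2
grasp_force: 0.0
```

Run:
```python
from h import *
s=st();plan([498.5,14,100],tool(95.9,0),s=s)
im=eyes.get_image("top");P=pts(im)
for d in nets.masks_of("ring_mid",im)[:1]:
    Q=P[d["region"]];Q=Q[~np.isnan(Q[:,0])];T=Q[Q[:,2]>32];print(cv2.minEnclosingCircle(T[:,:2].astype(np.float32)),T.mean(0).round(1),d["score"])
```

```text
26.45 p [ 563.  -148.   126.9] F [-0.2 -1.  -0.1] w 85.2 q [0.021, 0.409, -0.239, -0.0, -0.928, 0.08] [0.7419, -0.6705, -0.0015, 0.0013]
turn [ 0.038  0.006 -0.018] shift [-6.713  1.898  1.077]
```

>>> apply_moves --delta_rot '[[0.04,0,-0.02],[0,0,0],[0,0,0],[0,0,0],[0,0,0],[0,0,0],[0,0,0],[0,0,0],[0,0,0],[0,0,0]]' --xyz '[[-0.5,0.15,0],[-0.8,0.25,0],[-0.95,0.25,0.1],[-0.95,0.25,0.2],[-0.95,0.25,0.2],[-0.95,0.25,0.2],[-0.95,0.25,0.2],[-0.66,0.25,0.18],[0,0,0],[0,0,0]]' --hand '[-1,-1,-1,-1,-1,-1,-1,-1,-1,-1]'

```text
clock: 27.38
position: [498.6, 14.6, 100.9]
ee_rot: [0.744, -0.668, 0.001, -0.001]
contact_force: [0.1, 0.7, -0.1]
gripper_width: 85.4
grasp_force: 0.0
```

Run:
```python
from h import *
s=st();plan([498.5,14,12],tool(95.9,0),s=s)
im=eyes.get_image("side");P=pts(im)
for d in nets.masks_of("ring_mid",im)[:1]:
    Q=P[d["region"]];Q=Q[~np.isnan(Q[:,0])];T=Q[Q[:,2]>30];print(cv2.minEnclosingCircle(T[:,:2].astype(np.float32)),T.mean(0).round(1),d["score"])
```

```text
27.38 p [498.6  14.6 100.9] F [ 0.1  0.7 -0.1] w 85.4 q [0.356, 0.314, -0.474, 0.0, -0.78, -0.247] [0.7443, -0.6678, 0.0006, -0.0009]
turn [-0.02   0.003  0.05 ] shift [0.024 0.008 3.555]
((498.60186767578125, 13.45626449584961), 31.128690719604492) [497.7  16.1  34.1] 0.78
```

>>> apply_moves --delta_rot '[[0,0,0.05],[0,0,0],[0,0,0],[0,0,0],[0,0,0],[0,0,0],[0,0,0],[0,0,0],[0,0,0],[0,0,0],[0,0,0],[0,0,0],[0,0,0]]' --xyz '[[0.02,0.01,0.5],[0,0,0.8],[0,0,0.8],[0,0,0.8],[0,0,0.5],[0,0,0.3],[0,0,0],[0,0,0],[0,0,0],[0,0,0],[0,0,0],[0,0,0],[0,0,0]]' --hand '[-1,-1,-1,-1,-1,-1,-1,0,0.5,1,1,1,1]'

```text
clock: 28.57
position: [500.8, 13.5, 10.1]
ee_rot: [0.742, -0.671, 0.002, -0.003]
contact_force: [1.0, -2.1, 6.1]
gripper_width: 57.9
grasp_force: 64.6
```

>>> apply_moves --delta_rot '[[0,0,0],[0,0,0],[0,0,0],[0,0,0],[0,0,0],[0,0,0],[0,0,0]]' --xyz '[[0,0,-0.2],[0,0,-0.4],[0,0,-0.8],[0,0,-0.8],[0,0,-0.9],[0,0,-0.9],[0,0,0]]' --hand '[1,1,1,1,1,1,1]'

```text
clock: 29.15
position: [501.0, 13.9, 112.4]
ee_rot: [0.742, -0.671, 0.003, -0.005]
contact_force: [2.6, 0.8, -3.1]
gripper_width: 57.5
grasp_force: 65.6
```

Run:
```python
from h import *
s=st();plan(loc(FIX,FYAW,[0,-0.8,100]),tool(95.9,0),s=s)
```

```text
29.15 p [501.   13.9 112.4] F [ 2.6  0.8 -3.1] w 57.5 q [0.353, 0.298, -0.462, 0.001, -0.8, -0.253] [0.7416, -0.6708, 0.0028, -0.0046]
turn [-0.101  0.019 -0.027] shift [6.661 0.814 0.495]
```

>>> apply_moves --delta_rot '[[0,0,0],[0,0,0],[0,0,0],[0,0,0],[0,0,0],[0,0,0],[0,0,0],[0,0,0],[0,0,0],[0,0,0]]' --xyz '[[0.5,0.1,0],[0.8,0.1,0],[0.95,0.1,0],[0.95,0.1,0],[0.95,0.1,0],[0.95,0.1,0],[0.95,0.1,0.2],[0.6,0.11,0.3],[0,0,0],[0,0,0]]' --hand '[1,1,1,1,1,1,1,1,1,1]'

```text
clock: 29.98
position: [492.9, -155.0, 93.5]
ee_rot: [0.74, -0.672, -0.002, 0.0]
contact_force: [0.4, -0.5, -4.5]
gripper_width: 57.7
grasp_force: 65.4
```

```bash
cat > ring.py <<'E'
from h import *
def ring(zmin,show=None):
    for cam in("top","side"):
        im=eyes.get_image(cam);P=pts(im)
        for d in nets.masks_of("ring_mid",im)[:2]:
            Q=P[d["region"]];Q=Q[~np.isnan(Q[:,0])]
            L=Ro.from_euler('z',-FYAW,degrees=True).apply(Q-FIX)
            if np.abs(np.median(L,0)[:2]).max()>80: continue
            T=L[L[:,2]>zmin]
            print(cam,round(d["score"],2),len(L),len(T),"all x",np.percentile(L[:,0],[1,99]).round(1),"y",np.percentile(L[:,1],[1,99]).round(1),"z",np.percentile(L[:,2],[1,50,99]).round(1))
        if show and show[0]==cam: cv2.imwrite("pics/"+show[1],cv2.resize(im["frame"][show[2]:show[2]+120,show[3]:show[3]+150,::-1],(750,600),interpolation=cv2.INTER_CUBIC))
        L=Ro.from_euler('z',-FYAW,degrees=True).apply((P-FIX).reshape(-1,3))
        for nm,y0,y1 in(("rail+",31,52),("rail-",-52,-31)):
            q=L[(abs(L[:,0])<40)&(L[:,1]>y0)&(L[:,1]<y1)&(L[:,2]>35)&(L[:,2]<45)]
            if len(q)>8: print(cam,nm,len(q),"y",np.percentile(q[:,1],[2,98]).round(1))
E
python3 - <<'E'
from ring import *
s=st();plan(loc(FIX,FYAW,[0,-0.8,42]),tool(95.9,0),s=s);print(Ro.from_euler('z',-FYAW,degrees=True).apply(np.array(s["position"])-FIX))
ring(60,("side","s6.png",170,300))
E
```

```text
29.98 p [ 492.9 -155.    93.5] F [ 0.4 -0.5 -4.5] w 57.7 q [0.009, 0.353, -0.435, -0.002, -0.785, 0.089] [0.7404, -0.6722, -0.0016, 0.0004]
turn [ 0.026  0.017 -0.061] shift [-0.03  -0.202  2.06 ]
[-5.04305252 -1.5387329  93.51140301]
top 0.43 127 127 all x [-33.1   2.7] y [ 9.1 27. ] z [ 86.1 118.1 123.4]
top rail+ 89 y [31.3 40.7]
side 0.72 627 627 all x [-34.1  21.9] y [-22.3  31. ] z [ 84.8 110.7 120.9]
side rail+ 105 y [32.2 44.1]
side rail- 34 y [-42.3 -31.8]
```

View pics/s6.png

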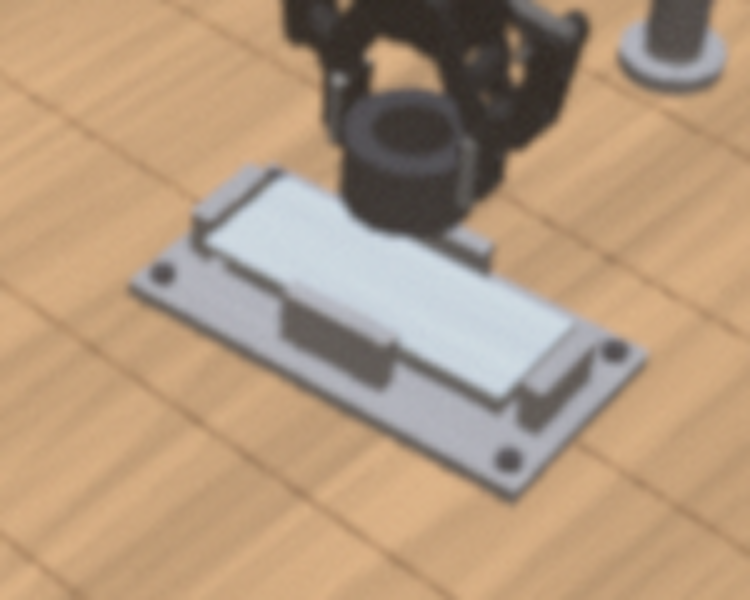

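The crop shows the plate seated between rails and stops, and the ring held level at (405,150) about 5 mm short in x. I'll correct that and descend to just above the rails.

>>> apply_moves --delta_rot '[[0,0,-0.05],[0,0,0],[0,0,0],[0,0,0],[0,0,0]]' --xyz '[[0.01,-0.11,0.3],[0,-0.11,0.5],[0,0,0.4],[0,0,0.3],[0,0,0]]' --hand '[1,1,1,1,1]'

```text
clock: 30.6
position: [499.3, -153.4, 56.2]
ee_rot: [0.743, -0.669, -0.001, 0.0]
contact_force: [-0.1, -0.6, -4.8]
gripper_width: 57.5
grasp_force: 65.4
```

Run:
```python
from ring import *
s=st();print(Ro.from_euler('z',-FYAW,degrees=True).apply(np.array(s["position"])-FIX))
ring(60,("side","s7.png",170,300))
# front (y+) face of the ring vs rail+ and plate edge, side camera
im=eyes.get_image("side");P=pts(im)
L=Ro.from_euler('z',-FYAW,degrees=True).apply((P-FIX).reshape(-1,3))
for zl in(50,56,62,68):
    q=L[(abs(L[:,2]-zl)<3)&(abs(L[:,0])<25)&(L[:,1]>-40)&(L[:,1]<45)]
    if len(q)>10:
        # circle fit r=30
        f=least=None
        from scipy.optimize import least_squares
        r=least_squares(lambda c:np.hypot(q[:,0]-c[0],q[:,1]-c[1])-30,[0,0],loss="soft_l1");print(zl,len(q),r.x.round(2))
q=L[(abs(L[:,0])<80)&(abs(L[:,1])<40)&(L[:,2]>25)&(L[:,2]<31)];print("plate y",np.percentile(q[:,1],[1,99]).round(1),"x",np.percentile(q[:,0],[1,99]).round(1))
```

```text
30.6 p [ 499.3 -153.4   56.2] F [-0.1 -0.6 -4.8] w 57.5 q [0.012, 0.415, -0.459, -0.002, -0.699, 0.094] [0.7432, -0.6691, -0.0012, 0.0003]
[ 1.46493269 -0.59319852 56.1532561 ]
top rail+ 84 y [31.7 40.9]
top rail- 23 y [-44.4 -35.2]
side 0.66 584 461 all x [-26.8  26.6] y [-23.   30.5] z [47.9 73.7 84.6]
side 0.32 1988 0 all x [-104.   102.7] y [-47.8  56. ] z [-1.   9.2 39.3]
side rail+ 94 y [32.7 43.9]
side rail- 9 y [-42.4 -33.1]
50 37 [ 1.97 -1.47]
56 54 [ 1.46 -0.96]
62 67 [-11.04   0.46]
68 78 [-1.8  -0.55]
plate y [-32.3  30.7] x [-77.4  78.6]
```

View pics/s7.png

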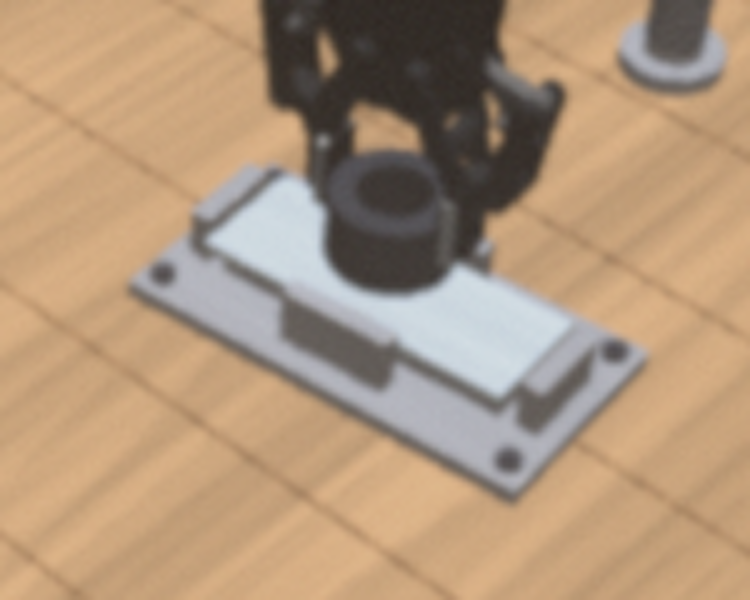

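Both views show the ring centred over the plate between the rails, with its base at about (390,290). I'll lower it carefully while watching the force.

>>> apply_moves --delta_rot '[[0,0,0],[0,0,0],[0,0,0],[0,0,0],[0,0,0]]' --xyz '[[0,0,0.1],[0,0,0.12],[0,0,0.12],[0,0,0.1],[0,0,0]]' --hand '[1,1,1,1,1]'

```text
clock: 31.27
position: [500.4, -153.9, 46.6]
ee_rot: [0.743, -0.669, 0.0, -0.001]
contact_force: [-0.6, -0.5, -5.1]
gripper_width: 57.8
grasp_force: 65.5
```

>>> apply_moves --delta_rot '[[0,0,0],[0,0,0],[0,0,0]]' --xyz '[[0,0,0.06],[0,0,0.04],[0,0,0]]' --hand '[1,1,1]'

```text
clock: 31.52
position: [500.8, -153.8, 44.6]
ee_rot: [0.743, -0.669, 0.001, -0.001]
contact_force: [-0.3, -0.1, -3.1]
gripper_width: 58.2
grasp_force: 65.5
```

>>> apply_moves --delta_rot '[[0,0,0],[0,0,0],[0,0,0]]' --xyz '[[0,0,0.05],[0,0,0.05],[0,0,0]]' --hand '[1,1,1]'

```text
clock: 31.77
position: [500.8, -153.8, 42.0]
ee_rot: [0.743, -0.669, 0.0, -0.001]
contact_force: [0.5, -0.3, -5.0]
gripper_width: 57.6
grasp_force: 65.5
```

>>> apply_moves --delta_rot '[[0,0,0],[0,0,0]]' --xyz '[[0,0,0.04],[0,0,0]]' --hand '[1,1]'

```text
clock: 31.93
position: [500.8, -153.8, 41.1]
ee_rot: [0.743, -0.669, 0.001, -0.001]
contact_force: [-0.9, -0.1, -4.1]
gripper_width: 57.6
grasp_force: 65.5
```

>>> apply_moves --delta_rot '[[0,0,0],[0,0,0]]' --xyz '[[0,0,0.03],[0,0,0]]' --hand '[1,1]'

```text
clock: 32.1
position: [500.9, -153.8, 40.5]
ee_rot: [0.743, -0.669, 0.001, -0.001]
contact_force: [-0.8, -0.5, -3.9]
gripper_width: 57.5
grasp_force: 65.5
```

>>> apply_moves --delta_rot '[[0,0,0],[0,0,0],[0,0,0]]' --xyz '[[0,0.08,0],[0,0,0.03],[0,0,0]]' --hand '[1,1,1]'

```text
clock: 32.35
position: [498.7, -154.1, 40.3]
ee_rot: [0.743, -0.669, 0.001, -0.001]
contact_force: [-1.8, 1.3, 1.6]
gripper_width: 57.5
grasp_force: 65.9
```

>>> apply_moves --delta_rot '[[0,0,0],[0,0,0]]' --xyz '[[0,0,0.03],[0,0,0]]' --hand '[1,1]'

```text
clock: 32.52
position: [498.7, -154.1, 40.2]
ee_rot: [0.743, -0.669, 0.001, -0.001]
contact_force: [-3.8, 1.2, 7.2]
gripper_width: 57.7
grasp_force: 66.6
```

Contact on the plate at the expected height. I'll release and retreat.

>>> apply_moves --delta_rot '[[0,0,0],[0,0,0],[0,0,0],[0,0,0],[0,0,0],[0,0,0],[0,0,0],[0,0,0],[0,0,0],[0,0,0],[0,0,0],[0,0,0],[0,0,0],[0,0,0],[0,0,0]]' --xyz '[[0,0,-0.02],[0,0,0],[0,0,0],[0,0,0],[0,0,0],[0,0,0],[0,0,0],[0,0,0],[0,0,0],[0,0,-0.2],[0,0,-0.5],[0,0,-0.9],[0,0,-1],[0,0,-1],[0,0,-1]]' --hand '[1,0.4,0.1,-0.2,-0.6,-1,-1,-1,-1,-1,-1,-1,-1,-1,-1]'

```text
clock: 33.77
position: [498.5, -154.2, 156.0]
ee_rot: [0.743, -0.669, 0.001, -0.001]
contact_force: [0.5, -0.5, 0.8]
gripper_width: 85.4
grasp_force: 0.0
```

>>> apply_moves --delta_rot '[[0,0,0],[0,0,0],[0,0,0],[0,0,0],[0,0,0],[0,0,0]]' --xyz '[[0,0,-1],[0,0,-1],[0,0,-1],[0,0,-0.5],[0,0,0],[0,0,0]]' --hand '[-1,-1,-1,-1,-1,-1]'

```text
clock: 34.27
position: [498.5, -154.1, 242.7]
ee_rot: [0.743, -0.669, 0.001, -0.002]
contact_force: [-1.0, 0.4, -0.3]
gripper_width: 84.9
grasp_force: 0.0
```

Run:
```python
from ring import *
from held import held
s=st();ring(50,("side","s8.png",170,300));held(20,33)
```

```text
34.27 p [ 498.5 -154.1  242.7] F [-1.   0.4 -0.3] w 84.9 q [0.011, 0.198, -0.227, -0.001, -1.142, 0.094] [0.7431, -0.6692, 0.0012, -0.0019]
top 0.73 493 394 all x [-30.4  26.8] y [-25.4  27. ] z [26.7 64.7 71.6]
top rail+ 106 y [31.2 40.7]
side 0.87 673 447 all x [-30.4  26.1] y [-27.5  30.3] z [30.6 58.3 67. ]
side rail+ 100 y [32.7 44. ]
side rail- 24 y [-42.4 -33.1]
top 0.75 958 fixlocal rect [-6.3 -1.8] [145.3  59.5] 0.9 pitch/roll deg [ 0.  -0.1] z0 29.4 x rng [-78.1  65. ] y rng near end [-31.7  26.9]
side 0.85 815 fixlocal rect [2.8 0.4] [ 62.9 163.2] 89.7 pitch/roll deg [ 0.  -0.4] z0 28.3 x rng [-78.   81.9] y rng near end [-29.2  30.5]
```

View pics/s8.png

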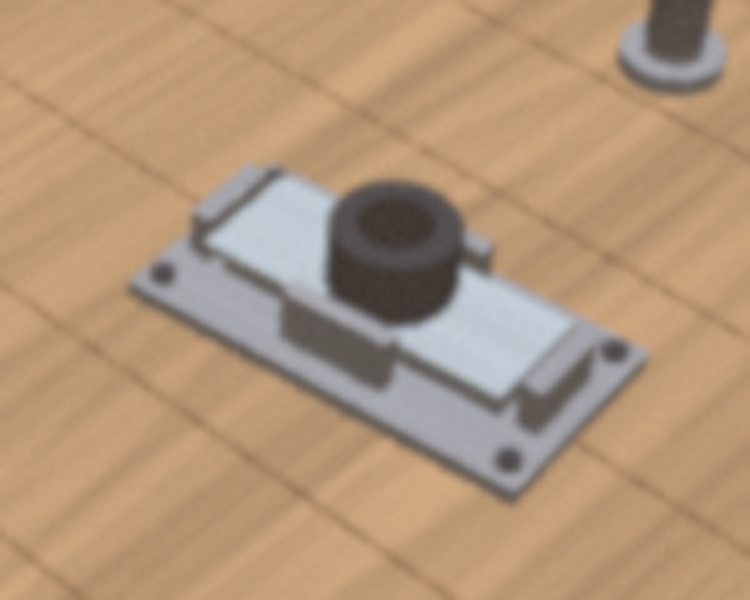

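The final crop shows the ring upright on the plate at (395,250), between the rails, with the plate level in the pocket and the gripper well clear. I'll hand the job in.

```bash
python3 -c "
from bench import arm
print(arm.job_done())"
```

```text
the job is handed in; nothing more can be done
None
```

The plate lies level in the fixture pocket and the setting ring stands upright on its middle between the side rails; the gripper is clear, no bystander was touched, and I handed the job in at about 34 s, with no verdict returned.

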